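# Tighten the four wing nuts of a book press crosswise in two rounds

### The arm

A 6-joint arm with a two-finger parallel gripper is mounted at the origin on a cart in front of the work surface, level with it; the furniture and walls round the work are solid. World frame = base frame: x ahead of the robot, y to its left, z up, the work surface at z = 0. Lengths are in m, angles in degrees, forces in N, time in s.
With the tool pointing down it reaches from about 0.3 to 0.75 m from the base axis. Payload 8.5 kg.
Tool frame: the origin (TCP) lies midway between the tips of the shut fingers; the grasp point (between the pads) lies 19 mm behind it; z points along the fingers, y is the line along which they close (so a half turn about z gives the same grasp; the last joint's range is limited). The gripper opens to 85 mm and grips with 20 to 120 N. Pads are 22 mm wide; open, the fingers measure 114 mm over their backs; the gripper's body (76 mm by 85 mm) begins 54 mm behind the grasp point. The pads swing forward as they close: fully open they stand 13 mm farther back than shut.
Start: joints at [-86.878, 21.807, 74.336, -0, 83.858, -12.336], TCP at [0.147, -0.53, 0.231] pointing down, gripper open.
Joint ranges: [-178.18, 178.18], [-50.72, 133.34], [12.68, 142.11], [-81.47, 261.47], [9.98, 163.14], [-165.26, 165.26]. Speed limits (degrees/s): [136.94, 136.94, 180, 180, 180, 180].

### API

Orientations are given as a 3x3 rotation matrix whose columns are the frame's x, y, z axes.
In Python, from rig import env, get_image, close_job gives the robot as it stands.
- The arm moves only by the tool step_arm, never from a script. Its argument "targets" is a list of rows, each a list of 2 entries, a list of its own where there are three numbers: the shift along the tool's x, y, z as a fraction of full scale, then the turn, a rotation vector about the tool's x, y, z as a fraction of full scale. In form: [[[x, y, z], [wx, wy, wz]], ...]. A call has 1 to 10 rows; each row is the pose to reach, as a shift and turn from the pose commanded when the call began, along the tool's axes at that moment; what a row does not reach only later rows make up. Full scale, the value 1, is 0.3 m for a shift and 45 degrees for a turn. A row lasts 1/12 s, in which the tool goes at most 41.7 mm and 7.16 degrees, less where a joint would pass 70% of its speed; a pose out of reach is approached as far as the arm can. A call with a number of a shift or a turn outside -1 to 1 is refused whole. A call with a gripper value outside its range is refused whole. "jaw" is the finger opening in mm, from 0 to 85.4, set as the call begins (left out, the last holds). The fingers move at their own pace and stop on an object; "grip_force" is the grip in N (left out, the last holds). Time passes only in rows, so rows that repeat a pose let the fingers close. It gives the time, the measured TCP pose, the force, the opening and the grip force at its end, in the units of the state.
- env.observe(): the state, without advancing time (a new reading comes with each control period).
- get_image(name): name is "scene" or "top" or "wrist"; returns a dict with "img" (400x640x3 uint8, red, green, blue), "z_map" (400x640 float32, m along the optical axis (not along the pixel's ray), 0 where there is no reading), "intrinsics" (3x3 intrinsics, pixels), "rvec" (rotation vector, rad) and "tvec" (3), from world to camera coordinates, as OpenCV has them. Camera axes: x right, y down, z forward; pixel columns grow to the right and rows downward; lengths in m; the calibration is good to about 2 mm. A picture is of the moment at which its call begins.
- close_job(): hands the job in; it is judged then, once.
The state is a dict: "time_s": time; "q": joint angles; "qvel": joint speeds; "joint_efforts": joint torques, N m; "position": TCP position; "tool_rot": TCP orientation; "ft_force": force on the tool from outside, world axes, zero at the start; "wrist_torque": the same for the moment, N m; "grip_width": finger opening in m; "gripper_force": force on a finger pad.
Only numpy, scipy, OpenCV 4.12 (cv2) and the standard library are available. Lean on these libraries where they do the work, as an engineer would, in place of code of your own. Each camera call takes 0.05 s, during which the arm holds its last target. There are 200 camera calls.

### The job

Clamp the book in the press by tightening its four wing nuts clockwise in crisscross order, in two rounds: start at the platen's cut-off corner, then the nut diagonally opposite, then the other diagonal pair. In the first round turn each nut only until you feel it bite and about 30 degrees further; then go round again in the same order and turn each until it comes up solid (about 0.55 N m), without overtightening any. Leave the things around the press alone.

Things in the scene. Friction and masses are not known exactly. Their poses are not given: they have to be found in the camera images.
- press: Book press fixed to the table: 180 mm square wooden base, a grey book on it, and an equally large pale wooden platen whose top is 75 mm above the table. One platen corner is cut off at 45 degrees. A steel wing nut sits near each corner, on studs at +-60 mm in the press's x and y. Origin: centre of the base's underside, z up; the cut corner lies toward its +x +y. Any yaw.
- wing_1 (a point): Wing nut 1, at x, y +60, +60 mm in the press frame, by the platen's cut corner. Point on the stud axis, mid-height of the wings, 110 mm above the table; x along the wings, y across. Wings: one bar 44 long, 10 thick, 97 to 123 mm above the table; hub below 26 mm wide, top at 87 mm. Tightens clockwise from above and stays where left; its height does not change.
- washer_1 (a joint): Squeeze in m of the dark crush washer under wing nut 1: 0 when the nut is loose. It yields under a steady 0.28 N m through 1 rad of turning (0.3 mm), then is flat and solid. The reading's noise (0.5 mm) exceeds the whole squeeze: go by feel.
- stud_mark_1 (a point): An unmarked point 30 mm beside the axis of stud 1, 79 mm above the table, turning with the stud. The stud stands still unless nut 1 is overtightened (beyond about 0.85 N m), which twists it. Of no use for grasping.
- wing_2 (a point): Wing nut 2, at x, y -60, -60 mm in the press frame, across from the cut corner. Point on the stud axis, mid-height of the wings, 110 mm above the table; x along the wings, y across. Wings: one bar 44 long, 10 thick, 97 to 123 mm above the table; hub below 26 mm wide, top at 87 mm. The wing head is joined to its hub by a spring, 2 N m per rad: it twists that far and springs back.
- washer_2 (a joint): Squeeze in m of the dark crush washer under wing nut 2: 0 when the nut is loose. 0.3 mm when flat; too noisy to go by.
- stud_mark_2 (a point): An unmarked point 30 mm beside the axis of stud 2, 79 mm above the table, turning with the stud. The stud stands still unless nut 2 is overtightened (beyond about 0.85 N m), which twists it. Of no use for grasping.
- wing_3 (a point): Wing nut 3, at x, y +60, -60 mm in the press frame, of the other diagonal. Point on the stud axis, mid-height of the wings, 110 mm above the table; x along the wings, y across. Wings: one bar 44 long, 10 thick, 97 to 123 mm above the table; hub below 26 mm wide, top at 87 mm. All nuts: drag 0.1 N m in the slack (0.15 to 0.55 rad, unknown), 0.28 while biting.
- washer_3 (a joint): Squeeze in m of the dark crush washer under wing nut 3: 0 when the nut is loose. 0.3 mm when flat; too noisy to go by.
- stud_mark_3 (a point): An unmarked point 30 mm beside the axis of stud 3, 79 mm above the table, turning with the stud. The stud stands still unless nut 3 is overtightened (beyond about 0.85 N m), which twists it. Of no use for grasping.
- wing_4 (a point): Wing nut 4, at x, y -60, +60 mm in the press frame, of the other diagonal. Point on the stud axis, mid-height of the wings, 110 mm above the table; x along the wings, y across. Wings: one bar 44 long, 10 thick, 97 to 123 mm above the table; hub below 26 mm wide, top at 87 mm. All nuts: bite for 1 rad, then are solid; about 0.85 N m harms the stud.
- washer_4 (a joint): Squeeze in m of the dark crush washer under wing nut 4: 0 when the nut is loose. 0.3 mm when flat; too noisy to go by.
- stud_mark_4 (a point): An unmarked point 30 mm beside the axis of stud 4, 79 mm above the table, turning with the stud. The stud stands still unless nut 4 is overtightened (beyond about 0.85 N m), which twists it. Of no use for grasping.
- water_jar: Jar of clear glass, 64 mm wide, 80 mm tall, standing behind the press to the left; origin at the centre of its underside. Leave it alone.
- ink_bottle: Small ink bottle with a black cap, 36 mm wide, 73 mm tall, behind the press to the right; origin at the centre of its underside. Leave it alone.
- eraser: Eraser 21 x 42 x 13 mm, lying in front of the press to the right; origin at the centre of its underside. Leave it alone.

How it is judged:
By the outcome, as a careful person would: the job done as asked, in the order asked, and still so for the second after the job is handed in, with the robot touching nothing.
It also fails if it takes over 72 s, if anything falls off the work surface, if the arm or the gripper's body presses on something with over 40 N, if the wrist force passes 120 N, or if a joint passes its speed limit or range.

## Working session

There is one attempt and no reset: what is moved stays moved. The work goes in short steps, Python scripts to look and compute and a tool call to move; the robot and the scene stay as the last step left them, time stands still between calls to the robot, and variables do not carry over. Pictures are saved under pics/ and viewed, at most 10 in all, crops included, and the job is handed in when it is done.

Besides the shell and the picture viewer there is one more tool, called after ">>>" by a JSON object that holds its "name" and its "arguments". step_arm: Moves the arm, as the interface text tells. Its arguments: {"type":"object","properties":{"targets":{"type":"array","items":{"type":"array"}},"jaw":{"type":"number"},"grip_force":{"type":"number"}},"required":["targets"]}

```bash
ls; mkdir -p pics; python3 - <<'E'
from rig import env,get_image
import cv2,numpy as np
print(env.observe())
ims=[]
for n in ("scene","top"):
    d=get_image(n); np.savez(n,**d); cv2.imwrite(f"pics/{n}.png",d["img"][:,:,::-1])
    print(n,d["intrinsics"],d["rvec"],d["tvec"])
E
```

```text
pics
{'time_s': 0.0, 'q': array([-8.68753843e+01,  2.18407769e+01,  7.43833462e+01,  8.01222877e-04,
        8.38567703e+01, -1.23354555e+01]), 'qvel': array([ 0.10966741, -0.09822963, -0.08602916,  0.07871058, -0.04337327,
       -0.0062221 ]), 'joint_efforts': array([-4.16932317e-04, -4.48461485e+01, -2.31277227e+01, -1.91734289e-04,
        4.87054145e-03,  5.86320454e-06]), 'position': array([ 0.14660057, -0.52981488,  0.23072205]), 'tool_rot': array([[ 9.63816866e-01,  2.66565273e-01, -6.30740783e-05],
       [ 2.66565094e-01, -9.63815885e-01,  1.41051329e-03],
       [ 3.15202062e-04, -1.37628985e-03, -9.99999003e-01]]), 'ft_force': array([0.63471803, 0.01431277, 0.46268042]), 'wrist_torque': array([ 0.00660026, -0.00685685,  0.03816531]), 'gripper_force': 0.0, 'grip_width': 0.08580675261110546}
scene [[411.01680325   0.         320.32137748]
 [  0.         411.01680325 205.87296818]
 [  0.           0.           1.        ]] [ 1.07491885 -2.20210134  1.22740064] [0.38568815 0.314368   0.55704786]
top [[424.22276917   0.         319.18831788]
 [  0.         424.22276917 199.96867731]
 [  0.           0.           1.        ]] [ 2.00750065 -2.19658268  0.2429992 ] [0.06420921 0.56379889 0.8631769 ]
```

View pics/top.png

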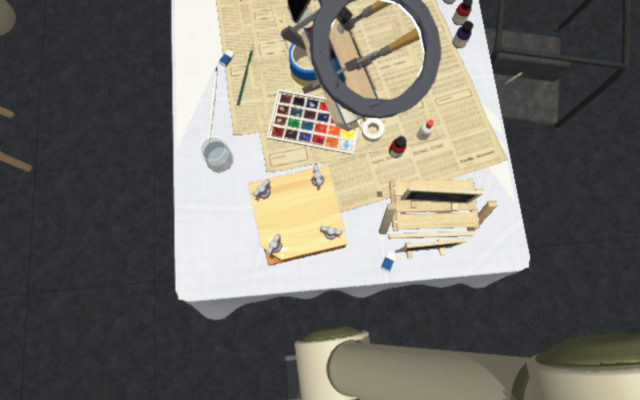

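View pics/scene.png

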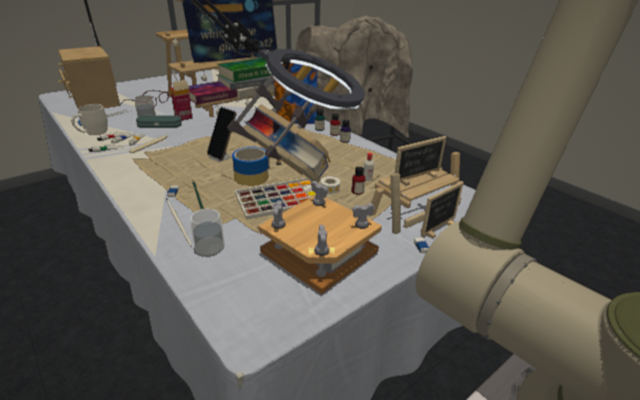

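The top view shows the press centred at about (298,213), with wing nuts near (263,189), (318,176), (274,245) and (330,232). The scene view shows the same press, with a lamp ring behind it. I'll enlarge the press and locate it using depth.

```bash
cat > h.py <<'E'
import numpy as np,cv2
def cloud(d):
    K,z=d["intrinsics"],d["z_map"]; v,u=np.mgrid[:400,:640]
    c=np.stack([(u-K[0,2])/K[0,0]*z,(v-K[1,2])/K[1,1]*z,z],-1)
    R=cv2.Rodrigues(d["rvec"])[0]; return (c-d["tvec"])@R   # world
E
python3 - <<'E'
from h import *
from scipy.cluster.hierarchy import fclusterdata
o=[]
for n,(x,y,w,h) in (("top",(235,155,130,120)),("scene",(250,170,140,125))):
    d=dict(np.load(n+".npz")); P=cloud(d); img=d["img"]
    o.append(cv2.resize(img[y:y+h,x:x+w],(390,400),interpolation=cv2.INTER_CUBIC)[:,:,::-1])
    sub=np.zeros((400,640),bool); sub[y:y+h,x:x+w]=1; sub&=d["z_map"]>0
    hsv=cv2.cvtColor(img,cv2.COLOR_RGB2HSV)
    pl=sub&(hsv[...,1]>70)&(np.abs(P[...,2]-.075)<.012)
    print(n,"platen z",np.median(P[pl][:,2]),"n",pl.sum(), "C",-cv2.Rodrigues(d["rvec"])[0].T@d["tvec"])
    c=cv2.convexHull(P[pl][:,:2].astype(np.float32)); print("hull",cv2.minAreaRect(c)); print(cv2.approxPolyDP(c,.008,True)[:,0].round(3).tolist())
    Q=P[sub&(P[...,2]>.093)&(P[...,2]<.135)]
    l=fclusterdata(Q[:,:2],.03,'distance')
    for k in set(l):
        q=Q[l==k]
        if len(q)<15: continue
        r=cv2.minAreaRect(q[:,:2].astype(np.float32)); e,V=np.linalg.eigh(np.cov(q[:,:2].T)); a=np.degrees(np.arctan2(V[1,1],V[0,1]))
        print(len(q),q.mean(0).round(4),"zmax",q[:,2].max().round(4),"rect",np.round(r[0],4),np.round(r[1],3),"ang",a.round(1))
cv2.imwrite("pics/crop.png",np.hstack(o))
E
```

```text
top platen z 0.07486820726560775 n 5817 C [0.36048155 0.02687444 0.96767618]
hull ((0.5423769950866699, 0.06364934146404266), (0.17909178137779236, 0.17928723990917206), 8.390283584594727)
[[0.640999972820282, -0.010999999940395355], [0.6159999966621399, 0.16200000047683716], [0.4790000021457672, 0.14499999582767487], [0.4480000138282776, 0.10700000077486038], [0.46700000762939453, -0.03500000014901161]]
164 [0.5916 0.1306 0.1168] zmax 0.1277 rect [0.5928 0.1314] [0.016 0.044] ang 133.2
132 [0.6089 0.013  0.1183] zmax 0.1267 rect [0.6105 0.0129] [0.015 0.043] ang -174.2
150 [ 0.491  -0.0039  0.1177] zmax 0.1267 rect [ 0.4913 -0.0042] [0.045 0.016] ang 69.5
155 [0.4739 0.1133 0.1178] zmax 0.1251 rect [0.4748 0.1138] [0.016 0.045] ang 145.5
scene platen z 0.07459153064928702 n 4500 C [0.01386692 0.50022033 0.5545018 ]
hull ((0.5915303230285645, -0.007749766111373901), (0.23862123489379883, 0.38463786244392395), 34.622493743896484)
[[0.6909999847412109, -0.17299999296665192], [0.7710000276565552, -0.057999998331069946], [0.6179999709129333, 0.164000004529953], [0.4729999899864197, 0.14399999380111694], [0.4449999928474426, 0.10199999809265137], [0.4659999907016754, -0.03700000047683716], [0.5509999990463257, -0.14900000393390656]]
163 [0.5871 0.134  0.1132] zmax 0.1236 rect [0.5917 0.1309] [0.016 0.044] ang 129.5
174 [0.4687 0.1187 0.114 ] zmax 0.1237 rect [0.4723 0.1155] [0.016 0.041] ang 146.3
196 [0.6065 0.0152 0.1116] zmax 0.1237 rect [0.6089 0.0129] [0.017 0.044] ang -171.2
262 [ 0.4888 -0.002   0.1113] zmax 0.1239 rect [ 0.4902 -0.0042] [0.045 0.016] ang 67.5
```

View pics/crop.png

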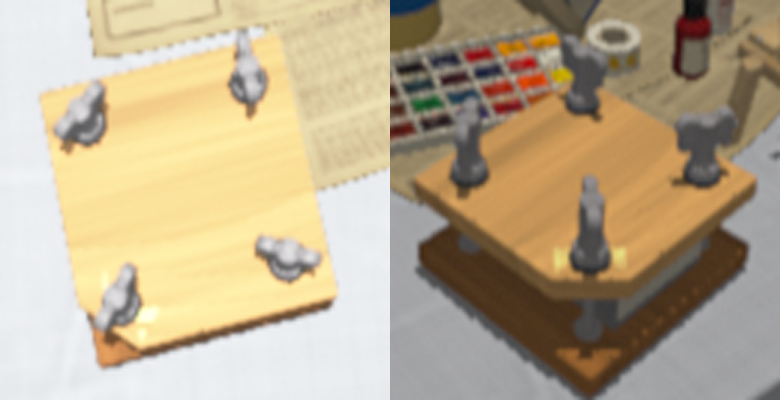

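The crop shows the cut corner at the bottom left of the top view, nearest the robot, so nut 1 is at about (0.4735, 0.1143). A press fit with yaw 98.4° and centre (0.5416, 0.0637) agrees with all four nut positions within 1 mm. Next I'll check the overhead clearances and test a first move.

```bash
cat >> h.py <<'E'
NUT={1:(.4735,.1143),2:(.6097,.0130),3:(.5922,.1315),4:(.4909,-.0043)}
def go(xyz,yaw,o):
    "shift fraction and turn (fraction) from pose o to tool-down pose with tool x at yaw deg"
    R=o["tool_rot"]; s=R.T@(np.array(xyz)-o["position"])/.3
    a=np.radians(yaw); T=np.array([[np.cos(a),np.sin(a),0],[np.sin(a),-np.cos(a),0],[0,0,-1]])
    return s.round(4),(np.degrees(cv2.Rodrigues(R.T@T)[0].ravel())/45).round(4)
E
python3 - <<'E'
from h import *
from rig import env
for n in("top","scene"):
    d=dict(np.load(n+".npz")); P=cloud(d); m=(d["z_map"]>0)&(P[...,2]>.13)&(np.abs(P[...,0]-.5)<.35)&(np.abs(P[...,1]-0.0)<.45)
    p=P[m]; g=np.floor(p[:,:2]/.05).astype(int)
    print(n); 
    for k in np.unique(g,axis=0):
        z=p[(g==k).all(1)][:,2]
        if len(z)>3: print((k*.05).round(2),z.min().round(2),z.max().round(2),end="; ")
print(go((*NUT[1],.2),146,env.observe()))
E
```

```text
top
[ 0.15 -0.05] 0.18 0.21; [0.15 0.  ] 0.19 0.21; [0.15 0.05] 0.14 0.19; [ 0.2 -0.1] 0.39 0.51; [ 0.2  -0.05] 0.21 0.4; [0.2 0. ] 0.19 0.28; [0.2  0.05] 0.14 0.19; [ 0.25 -0.2 ] 0.52 0.68; [ 0.25 -0.15] 0.4 0.67; [ 0.25 -0.1 ] 0.13 0.52; [ 0.25 -0.05] 0.13 0.4; [0.25 0.  ] 0.15 0.27; [0.25 0.05] 0.13 0.19; [ 0.3  -0.25] 0.62 0.64; [ 0.3 -0.2] 0.59 0.68; [ 0.3  -0.15] 0.61 0.65; [ 0.3  -0.05] 0.13 0.17; [0.3 0. ] 0.13 0.17; [ 0.5  -0.35] 0.13 0.14; [ 0.5 -0.3] 0.13 0.19; [ 0.5  -0.25] 0.13 0.19; [ 0.5 -0.2] 0.13 0.19; [ 0.5  -0.15] 0.13 0.14; [ 0.55 -0.2 ] 0.14 0.19; [ 0.65 -0.2 ] 0.24 0.27; [ 0.65 -0.15] 0.24 0.28; [ 0.65 -0.1 ] 0.25 0.29; [ 0.65 -0.05] 0.27 0.3; [ 0.7  -0.25] 0.26 0.27; [ 0.7 -0.2] 0.26 0.28; [ 0.7  -0.15] 0.27 0.27; [ 0.7 -0.1] 0.28 0.3; [ 0.7  -0.05] 0.28 0.32; [0.7 0. ] 0.3 0.32; [ 0.75 -0.25] 0.26 0.29; [ 0.75 -0.2 ] 0.26 0.29; [ 0.75 -0.15] 0.13 0.14; [ 0.75 -0.1 ] 0.14 0.22; [ 0.75 -0.05] 0.15 0.33; [0.75 0.  ] 0.13 0.33; [ 0.8  -0.25] 0.23 0.3; [ 0.8 -0.2] 0.2 0.31; [ 0.8  -0.15] 0.13 0.24; [ 0.8 -0.1] 0.13 0.34; [ 0.8  -0.05] 0.13 0.34; [0.8 0. ] 0.13 0.33
[... 371 characters left out ...]
3] 0.13 0.19; [ 0.5  -0.25] 0.13 0.19; [ 0.5 -0.2] 0.13 0.19; [ 0.5  -0.15] 0.13 0.14; [ 0.55 -0.2 ] 0.14 0.18; [ 0.65 -0.2 ] 0.24 0.27; [ 0.65 -0.15] 0.24 0.28; [ 0.65 -0.1 ] 0.25 0.29; [ 0.65 -0.05] 0.26 0.3; [ 0.7  -0.25] 0.26 0.27; [ 0.7 -0.2] 0.25 0.27; [ 0.7  -0.15] 0.13 0.14; [ 0.7 -0.1] 0.13 0.3; [ 0.7  -0.05] 0.28 0.32; [0.7 0. ] 0.29 0.32; [ 0.75 -0.25] 0.25 0.29; [ 0.75 -0.2 ] 0.26 0.28; [ 0.75 -0.1 ] 0.13 0.22; [ 0.75 -0.05] 0.15 0.33; [0.75 0.  ] 0.13 0.33; [ 0.8  -0.25] 0.23 0.3; [ 0.8 -0.2] 0.19 0.31; [ 0.8  -0.15] 0.15 0.23; [ 0.8 -0.1] 0.13 0.34; [ 0.8  -0.05] 0.13 0.34; [0.8 0. ] 0.13 0.33; (array([ 1.6226, -1.7789,  0.1053]), array([-5.0000e-04, -2.0000e-03, -2.9009e+00]))
```

>>> {"name": "step_arm", "arguments": {"targets": [[[0.8,-0.88,0.05],[0,0,-1]],[[0.8,-0.88,0.05],[0,0,-1]],[[0.8,-0.88,0.05],[0,0,-1]],[[0.8,-0.88,0.05],[0,0,-1]],[[0.8,-0.88,0.05],[0,0,-1]],[[0.8,-0.88,0.05],[0,0,-1]],[[0.8,-0.88,0.05],[0,0,-1]],[[0.8,-0.88,0.05],[0,0,-1]],[[0.8,-0.88,0.05],[0,0,-1]],[[0.8,-0.88,0.05],[0,0,-1]]], "jaw": 45, "grip_force": 40}}

```text
time_s: 0.93
position: [0.3083, -0.2078, 0.2161]
tool_rot: [[0.489, 0.872, -0.0], [0.872, -0.489, 0.002], [0.001, -0.001, -1.0]]
ft_force: [0.5, -0.7, 0.3]
grip_width: 0.0451
gripper_force: 0.0
```

```bash
python3 - <<'E'
from h import *
from rig import env
o=env.observe(); print(o["q"].round(1),go((*NUT[1],.2),146,o))
for n in("top","scene"):
    d=dict(np.load(n+".npz")); P=cloud(d); m=(d["z_map"]>0)&(P[...,2]>.13)&(P[...,2]<.5)&(P[...,0]>.4)&(P[...,0]<.9)
    p=P[m]
    for k in NUT:
        r=np.hypot(*(p[:,:2]-NUT[k]).T); i=r.argsort()[5]; print(n,k,r[i].round(3),p[i].round(3))
E
```

```text
[-52.4   4.5 100.8   0.   74.8 -23.2] (array([ 1.2058, -0.045 ,  0.0553]), array([ 3.0000e-04, -2.1000e-03, -1.8954e+00]))
top 1 0.24 [ 0.526 -0.119  0.138]
top 2 0.091 [ 0.69  -0.03   0.281]
top 3 0.185 [ 0.711 -0.011  0.289]
top 4 0.12 [ 0.518 -0.121  0.133]
scene 1 0.239 [ 0.523 -0.12   0.134]
scene 2 0.091 [ 0.688 -0.033  0.291]
scene 3 0.185 [ 0.703 -0.016  0.299]
scene 4 0.12 [ 0.523 -0.12   0.134]
```

>>> {"name": "step_arm", "arguments": {"targets": [[[0.6,-0.02,0.03],[0,0,-1]],[[0.6,-0.02,0.03],[0,0,-1]],[[0.6,-0.02,0.03],[0,0,-1]],[[0.6,-0.02,0.03],[0,0,-1]],[[0.6,-0.02,0.03],[0,0,-1]],[[0.6,-0.02,0.03],[0,0,-1]],[[0.6,-0.02,0.03],[0,0,-1]]]}}

```text
time_s: 1.52
position: [0.3914, -0.0514, 0.2071]
tool_rot: [[-0.275, 0.961, -0.001], [0.961, 0.275, 0.0], [0.0, -0.001, -1.0]]
ft_force: [-0.3, 0.1, -0.0]
grip_width: 0.0448
gripper_force: 0.0
```

>>> {"name": "step_arm", "arguments": {"targets": [[[0.446,0.411,0.025],[0,0,-0.895]],[[0.446,0.411,0.025],[0,0,-0.895]],[[0.446,0.411,0.025],[0,0,-0.895]],[[0.446,0.411,0.025],[0,0,-0.895]],[[0.446,0.411,0.025],[0,0,-0.895]],[[0.446,0.411,0.025],[0,0,-0.895]],[[0.446,0.411,0.025],[0,0,-0.895]]]}}

```text
time_s: 2.1
position: [0.4745, 0.1102, 0.1992]
tool_rot: [[-0.829, 0.559, -0.001], [0.559, 0.829, -0.0], [0.001, -0.001, -1.0]]
ft_force: [0.9, 0.3, -0.4]
grip_width: 0.045
gripper_force: 0.0
```

```bash
python3 - <<'E'
from h import *
from rig import env,get_image
o=env.observe(); print(o["q"].round(1),o["position"],go((*NUT[1],.092),146,o))
d=get_image("wrist"); cv2.imwrite("pics/w1.png",d["img"][:,:,::-1])
C=-cv2.Rodrigues(d["rvec"])[0].T@d["tvec"]; print("cam in tool",o["tool_rot"].T@(C-o["position"]))
P=cloud(d); q=P[(d["z_map"]>0)&(P[...,2]>.115)&(P[...,2]<.13)]
q=q[np.hypot(*(q[:,:2]-NUT[1]).T)<.03]
r=cv2.minAreaRect(q[:,:2].astype(np.float32)); print(len(q),r,cv2.boxPoints(r).round(4).tolist())
print(o["ft_force"],o["wrist_torque"],o["joint_efforts"])
E
```

```text
[ -0.9  17.2  87.1  -0.   75.7 -56.9] [0.47453489 0.11020184 0.19921587] (array([0.0102, 0.0096, 0.3574]), array([-0.0009, -0.001 , -0.0003]))
cam in tool [ 0.06956781 -0.00069244 -0.14297573]
1058 ((0.4729484021663666, 0.11351317167282104), (0.016403526067733765, 0.044548600912094116), 44.95008087158203) [[0.4514000117778778, 0.12349999696016312], [0.4828999936580658, 0.09200000017881393], [0.4945000112056732, 0.10350000113248825], [0.46299999952316284, 0.13510000705718994]]
[ 0.89299801  0.33199681 -0.43265459] [-0.01512973  0.01551137 -0.02602705] [ 1.24702871e+00 -3.82882226e+01 -2.19338983e+01  7.11004855e-02
 -1.53492799e-02 -1.12783581e+00]
```

View pics/w1.png

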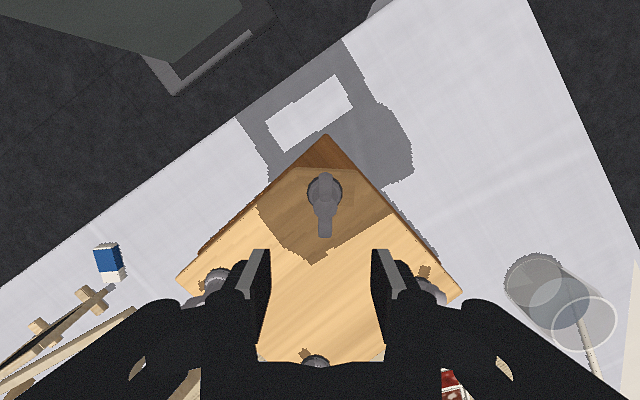

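Wrist view: nut 1's bar runs vertically from (325,178) to (324,232). It is aligned with the tool x-axis and midway between the fingers. I'll descend and grip.

>>> {"name": "step_arm", "arguments": {"targets": [[[0.01,0.009,0.15],[0,0,0]],[[0.01,0.009,0.25],[0,0,0]],[[0.01,0.009,0.33],[0,0,0]],[[0.01,0.009,0.356],[0,0,0]],[[0.01,0.009,0.356],[0,0,0]],[[0.01,0.009,0.356],[0,0,0]]]}}

```text
time_s: 2.65
position: [0.4739, 0.1131, 0.0939]
tool_rot: [[-0.825, 0.565, 0.001], [0.565, 0.825, -0.0], [-0.001, 0.001, -1.0]]
ft_force: [0.6, -0.3, -0.3]
grip_width: 0.0449
gripper_force: 0.0
```

>>> {"name": "step_arm", "arguments": {"targets": [[[0,0,0],[0,0,0]],[[0,0,0],[0,0,0]],[[0,0,0],[0,0,0]],[[0,0,0],[0,0,0]],[[0,0,0],[0,0,0]],[[0,0,0],[0,0,0]]], "jaw": 0, "grip_force": 40}}

```text
time_s: 3.15
position: [0.4741, 0.1139, 0.0942]
tool_rot: [[-0.826, 0.563, 0.003], [0.563, 0.826, 0.0], [-0.002, 0.002, -1.0]]
ft_force: [-0.1, 2.0, 6.3]
grip_width: 0.0091
gripper_force: 41.6
```

```bash
cat > s.py <<'E'
from h import *
from rig import env
o=env.observe(); R=o["tool_rot"]
print("t",round(o["time_s"],2),"yaw",np.degrees(np.arctan2(R[1,0],R[0,0])).round(2),"Ftool",(R.T@o["ft_force"]).round(1),"T",o["wrist_torque"].round(3),"e6",o["joint_efforts"][5].round(3),"q6",o["q"][5].round(1),"w",round(o["grip_width"],4),"pos",o["position"].round(4))
E
python3 s.py; python3 s.py
```

```text
t 3.15 yaw 145.73 Ftool [ 1.2  1.6 -6.3] T [ 0.339 -0.033  0.024] e6 -0.006 q6 -56.2 w 0.0091 pos [0.4741 0.1139 0.0942]
t 3.15 yaw 145.73 Ftool [ 1.2  1.6 -6.3] T [ 0.339 -0.033  0.024] e6 -0.006 q6 -56.2 w 0.0091 pos [0.4741 0.1139 0.0942]
```

>>> {"name": "step_arm", "arguments": {"targets": [[[0,0,0],[0,0,0.06]],[[0,0,0],[0,0,0.12]],[[0,0,0],[0,0,0.18]],[[0,0,0],[0,0,0.18]]]}}

```text
time_s: 3.48
position: [0.474, 0.1138, 0.0942]
tool_rot: [[-0.737, 0.676, 0.003], [0.676, 0.737, 0.0], [-0.002, 0.002, -1.0]]
ft_force: [0.9, 1.7, 7.6]
grip_width: 0.0093
gripper_force: 41.7
```

```bash
python3 s.py
```

```text
t 3.48 yaw 137.5 Ftool [ 0.5  1.9 -7.6] T [0.229 0.101 0.116] e6 0.71 q6 -48.0 w 0.0093 pos [0.474  0.1138 0.0942]
```

>>> {"name": "step_arm", "arguments": {"targets": [[[0,0,0],[0,0,0.045]],[[0,0,0],[0,0,0.09]],[[0,0,0],[0,0,0.09]]]}}

```text
time_s: 3.73
position: [0.474, 0.1137, 0.0942]
tool_rot: [[-0.688, 0.725, 0.003], [0.725, 0.688, -0.0], [-0.002, 0.002, -1.0]]
ft_force: [-0.4, 1.1, 7.7]
grip_width: 0.0093
gripper_force: 41.7
```

```bash
python3 s.py
```

```text
t 3.73 yaw 133.49 Ftool [ 1.   0.5 -7.7] T [0.104 0.118 0.091] e6 0.553 q6 -44.0 w 0.0093 pos [0.474  0.1137 0.0942]
```

>>> {"name": "step_arm", "arguments": {"targets": [[[0,0,0],[0,0,0.045]],[[0,0,0],[0,0,0.09]],[[0,0,0],[0,0,0.09]]]}}

```text
time_s: 3.98
position: [0.4739, 0.1137, 0.0942]
tool_rot: [[-0.635, 0.772, 0.002], [0.772, 0.635, -0.0], [-0.002, 0.002, -1.0]]
ft_force: [-0.1, 1.3, 7.8]
grip_width: 0.0094
gripper_force: 41.8
```

```bash
python3 s.py
```

```text
t 3.98 yaw 129.44 Ftool [ 1.1  0.7 -7.8] T [0.107 0.177 0.062] e6 0.553 q6 -39.9 w 0.0094 pos [0.4739 0.1137 0.0942]
```

>>> {"name": "step_arm", "arguments": {"targets": [[[0,0,0],[0,0,0.045]],[[0,0,0],[0,0,0.09]],[[0,0,0],[0,0,0.09]]]}}

```text
time_s: 4.23
position: [0.4739, 0.1137, 0.0942]
tool_rot: [[-0.579, 0.815, 0.002], [0.815, 0.579, -0.0], [-0.001, 0.002, -1.0]]
ft_force: [-0.0, -0.1, 7.6]
grip_width: 0.0089
gripper_force: 41.8
```

```bash
python3 s.py
```

```text
t 4.23 yaw 125.39 Ftool [-0.1 -0.1 -7.6] T [0.069 0.178 0.117] e6 0.554 q6 -35.8 w 0.0089 pos [0.4739 0.1137 0.0942]
```

>>> {"name": "step_arm", "arguments": {"targets": [[[0,0,0],[0,0,0.045]],[[0,0,0],[0,0,0.09]],[[0,0,0],[0,0,0.09]]]}}

```text
time_s: 4.48
position: [0.4738, 0.1137, 0.0942]
tool_rot: [[-0.52, 0.854, 0.002], [0.854, 0.52, -0.0], [-0.001, 0.002, -1.0]]
ft_force: [0.1, 0.3, 8.2]
grip_width: 0.0093
gripper_force: 41.8
```

```bash
python3 s.py
```

```text
t 4.48 yaw 121.34 Ftool [ 0.2  0.3 -8.2] T [0.005 0.228 0.123] e6 0.554 q6 -31.8 w 0.0093 pos [0.4738 0.1137 0.0942]
```

Sequential sensing works: nut 1 is still in slack at about 0.1 N m after 24°. Continuing.

>>> {"name": "step_arm", "arguments": {"targets": [[[0,0,0],[0,0,0.045]],[[0,0,0],[0,0,0.09]],[[0,0,0],[0,0,0.09]]]}}

```text
time_s: 4.73
position: [0.4738, 0.1136, 0.0942]
tool_rot: [[-0.459, 0.889, 0.002], [0.889, 0.459, -0.0], [-0.001, 0.002, -1.0]]
ft_force: [0.0, 0.8, 8.8]
grip_width: 0.0095
gripper_force: 41.8
```

```bash
python3 s.py
```

```text
t 4.73 yaw 117.29 Ftool [ 0.7  0.4 -8.8] T [0.035 0.326 0.122] e6 0.554 q6 -27.7 w 0.0095 pos [0.4738 0.1136 0.0942]
```

>>> {"name": "step_arm", "arguments": {"targets": [[[0,0,0],[0,0,0.045]],[[0,0,0],[0,0,0.09]],[[0,0,0],[0,0,0.09]]]}}

```text
time_s: 4.98
position: [0.4737, 0.1136, 0.0941]
tool_rot: [[-0.395, 0.919, 0.002], [0.919, 0.395, -0.0], [-0.001, 0.002, -1.0]]
ft_force: [-1.5, 0.4, 7.8]
grip_width: 0.0093
gripper_force: 41.9
```

```bash
python3 s.py
```

```text
t 4.98 yaw 113.26 Ftool [ 0.9 -1.2 -7.8] T [-0.009  0.228  0.146] e6 0.649 q6 -23.7 w 0.0093 pos [0.4737 0.1136 0.0941]
```

>>> {"name": "step_arm", "arguments": {"targets": [[[0,0,0],[0,0,0.045]],[[0,0,0],[0,0,0.09]],[[0,0,0],[0,0,0.09]]]}}

```text
time_s: 5.23
position: [0.4737, 0.1136, 0.0942]
tool_rot: [[-0.329, 0.944, 0.002], [0.944, 0.329, -0.0], [-0.001, 0.002, -1.0]]
ft_force: [-1.5, 0.2, 8.0]
grip_width: 0.0093
gripper_force: 41.9
```

```bash
python3 s.py
```

```text
t 5.23 yaw 109.22 Ftool [ 0.7 -1.3 -8. ] T [0.018 0.351 0.247] e6 0.735 q6 -19.7 w 0.0093 pos [0.4737 0.1136 0.0942]
```

>>> {"name": "step_arm", "arguments": {"targets": [[[0,0,0],[0,0,0.08]],[[0,0,0],[0,0,0.16]],[[0,0,0],[0,0,0.24]],[[0,0,0],[0,0,0.32]],[[0,0,0],[0,0,0.4]],[[0,0,0],[0,0,0.48]],[[0,0,0],[0,0,0.54]],[[0,0,0],[0,0,0.58]],[[0,0,0],[0,0,0.58]]]}}

```text
time_s: 5.98
position: [0.4733, 0.1136, 0.0941]
tool_rot: [[0.12, 0.993, 0.001], [0.993, -0.12, -0.0], [-0.0, 0.001, -1.0]]
ft_force: [-3.0, 0.2, 9.1]
grip_width: 0.0093
gripper_force: 42.1
```

```bash
python3 s.py
```

```text
t 5.98 yaw 83.13 Ftool [-0.2 -3.  -9.1] T [-0.047  0.545  0.27 ] e6 0.725 q6 6.4 w 0.0093 pos [0.4733 0.1136 0.0941]
```

>>> {"name": "step_arm", "arguments": {"targets": [[[0,0,0],[0,0,0]],[[0,0,0],[0,0,0]],[[0,0,0],[0,0,0]],[[0,0,0],[0,0,0]],[[0,0,-0.13],[0,0,0]],[[0,0,-0.23],[0,0,0]],[[0,0,-0.23],[0,0,0]]], "jaw": 45}}

```text
time_s: 6.57
position: [0.4756, 0.1137, 0.1669]
tool_rot: [[0.119, 0.993, 0.009], [0.993, -0.119, -0.0], [0.001, 0.009, -1.0]]
ft_force: [0.5, 0.8, 1.2]
grip_width: 0.045
gripper_force: 0.0
```

```bash
python3 s.py; python3 - <<'E'
from h import *
from rig import env
o=env.observe()
print(go((*NUT[2],.165),-173,o))
E
```

```text
t 6.57 yaw 83.19 Ftool [ 0.8  0.4 -1.2] T [ 0.02  -0.018 -0.01 ] e6 -0.0 q6 6.3 w 0.045 pos [0.4756 0.1137 0.1669]
(array([-0.2803,  0.4836,  0.0106]), array([ 0.0094,  0.0096, -2.3068]))
```

>>> {"name": "step_arm", "arguments": {"targets": [[[-0.28,0.484,0.01],[0,0,-1]],[[-0.28,0.484,0.01],[0,0,-1]],[[-0.28,0.484,0.01],[0,0,-1]],[[-0.28,0.484,0.01],[0,0,-1]],[[-0.28,0.484,0.01],[0,0,-1]],[[-0.28,0.484,0.01],[0,0,-1]],[[-0.28,0.484,0.01],[0,0,-1]]]}}

```text
time_s: 7.15
position: [0.6077, 0.0123, 0.1578]
tool_rot: [[-0.622, 0.783, -0.001], [0.783, 0.622, 0.0], [0.001, -0.001, -1.0]]
ft_force: [-0.5, -0.6, 0.6]
grip_width: 0.0452
gripper_force: 0.0
```

>>> {"name": "step_arm", "arguments": {"targets": [[[0,0,0],[0,0,-1]],[[0,0,0],[0,0,-1]],[[0,0,0],[0,0,-1]],[[0,0,0],[0,0,-1]],[[0,0,0],[0,0,-1]],[[0,0,0],[0,0,-1]],[[0,0,0],[0,0,-1]]]}}

```text
time_s: 7.73
position: [0.6074, 0.013, 0.1584]
tool_rot: [[-0.994, 0.112, -0.001], [0.112, 0.994, 0.0], [0.001, 0.0, -1.0]]
ft_force: [-0.5, 0.2, -0.8]
grip_width: 0.0451
gripper_force: 0.0
```

>>> {"name": "step_arm", "arguments": {"targets": [[[0,0,0],[0,0,-0.307]],[[0,0,0],[0,0,-0.307]],[[0,0,0],[0,0,-0.307]],[[0,0,0],[0,0,-0.307]]]}}

```text
time_s: 8.07
position: [0.6074, 0.013, 0.1586]
tool_rot: [[-0.993, -0.118, -0.001], [-0.118, 0.993, 0.0], [0.001, 0.0, -1.0]]
ft_force: [-0.9, -1.1, -0.3]
grip_width: 0.0452
gripper_force: 0.0
```

```bash
python3 s.py; cat > n.py <<'E'
import sys
from h import *
from rig import env,get_image
k,y=int(sys.argv[1]),float(sys.argv[2]); o=env.observe(); print(go((*NUT[k],.0935),y,o))
d=get_image("wrist"); P=cloud(d); q=P[(d["z_map"]>0)&(P[...,2]>.119)&(P[...,2]<.13)]; q=q[np.hypot(*(q[:,:2]-NUT[k]).T)<.03][:,:2]
e,V=np.linalg.eigh(np.cov(q.T)); print(len(q),"centre",q.mean(0).round(4),"bar",np.degrees(np.arctan2(V[1,1],V[0,1])).round(1),cv2.minAreaRect(q.astype(np.float32)))
E
python3 n.py 2 -173
```

```text
t 8.07 yaw -173.2 Ftool [ 1.  -1.   0.3] T [ 0.    -0.004 -0.026] e6 -0.412 q6 -106.7 w 0.0452 pos [0.6074 0.013  0.1586]
(array([-0.0078, -0.001 ,  0.2169]), array([ 0.0002, -0.0008, -0.0045]))
1320 centre [0.6079 0.0113] bar -174.0 ((0.6089392900466919, 0.011610775254666805), (0.043824452906847, 0.015972459688782692), 6.278513431549072)
```

>>> {"name": "step_arm", "arguments": {"targets": [[[-0.006,-0.002,0.11],[0,0,0]],[[-0.006,-0.002,0.19],[0,0,0]],[[-0.006,-0.002,0.215],[0,0,0]],[[-0.006,-0.002,0.215],[0,0,0]],[[-0.006,-0.002,0.215],[0,0,0]]]}}

```text
time_s: 8.53
position: [0.6098, 0.0125, 0.0952]
tool_rot: [[-0.993, -0.121, 0.001], [-0.121, 0.993, -0.0], [-0.001, -0.0, -1.0]]
ft_force: [0.9, -0.1, 0.3]
grip_width: 0.0451
gripper_force: 0.0
```

>>> {"name": "step_arm", "arguments": {"targets": [[[0,0,0],[0,0,0]],[[0,0,0],[0,0,0]],[[0,0,0],[0,0,0]],[[0,0,0],[0,0,0]],[[0,0,0],[0,0,0]],[[0,0,0],[0,0,0]]], "jaw": 0, "grip_force": 40}}

```text
time_s: 9.03
position: [0.6098, 0.0128, 0.0957]
tool_rot: [[-0.993, -0.122, 0.002], [-0.122, 0.993, 0.0], [-0.002, -0.0, -1.0]]
ft_force: [-1.0, 1.8, 6.3]
grip_width: 0.0095
gripper_force: 41.5
```

```bash
python3 s.py
```

```text
t 9.03 yaw -173.01 Ftool [ 0.7  1.9 -6.3] T [ 0.256  0.153 -0.043] e6 -0.026 q6 -106.9 w 0.0095 pos [0.6098 0.0128 0.0957]
```

>>> {"name": "step_arm", "arguments": {"targets": [[[0,0,0],[0,0,0.06]],[[0,0,0],[0,0,0.12]],[[0,0,0],[0,0,0.18]],[[0,0,0],[0,0,0.18]]]}}

```text
time_s: 9.37
position: [0.6098, 0.0128, 0.0957]
tool_rot: [[-1.0, 0.021, 0.002], [0.021, 1.0, -0.0], [-0.002, -0.0, -1.0]]
ft_force: [-0.8, 1.1, 7.0]
grip_width: 0.0093
gripper_force: 41.5
```

```bash
python3 s.py
```

```text
t 9.37 yaw 178.77 Ftool [ 0.9  1.1 -7. ] T [0.244 0.147 0.148] e6 0.71 q6 -98.7 w 0.0093 pos [0.6098 0.0128 0.0957]
```

>>> {"name": "step_arm", "arguments": {"targets": [[[0,0,0],[0,0,0.045]],[[0,0,0],[0,0,0.09]],[[0,0,0],[0,0,0.09]]]}}

```text
time_s: 9.62
position: [0.6098, 0.0127, 0.0957]
tool_rot: [[-0.996, 0.091, 0.002], [0.091, 0.996, -0.0], [-0.002, -0.0, -1.0]]
ft_force: [-0.6, 2.5, 7.2]
grip_width: 0.0098
gripper_force: 41.5
```

```bash
python3 s.py
```

```text
t 9.62 yaw 174.76 Ftool [ 0.8  2.5 -7.2] T [0.271 0.143 0.057] e6 0.554 q6 -94.7 w 0.0098 pos [0.6098 0.0127 0.0957]
```

>>> {"name": "step_arm", "arguments": {"targets": [[[0,0,0],[0,0,0.045]],[[0,0,0],[0,0,0.09]],[[0,0,0],[0,0,0.09]]]}}

```text
time_s: 9.87
position: [0.6098, 0.0127, 0.0957]
tool_rot: [[-0.987, 0.161, 0.002], [0.161, 0.987, -0.0], [-0.002, 0.0, -1.0]]
ft_force: [-1.5, 0.3, 7.3]
grip_width: 0.0094
gripper_force: 41.6
```

```bash
python3 s.py
```

```text
t 9.87 yaw 170.72 Ftool [ 1.5  0.  -7.3] T [0.154 0.207 0.217] e6 0.686 q6 -90.6 w 0.0094 pos [0.6098 0.0127 0.0957]
```

>>> {"name": "step_arm", "arguments": {"targets": [[[0,0,0],[0,0,0.045]],[[0,0,0],[0,0,0.09]],[[0,0,0],[0,0,0.09]]]}}

```text
time_s: 10.12
position: [0.6098, 0.0127, 0.0958]
tool_rot: [[-0.973, 0.23, 0.002], [0.23, 0.973, -0.0], [-0.002, 0.0, -1.0]]
ft_force: [-2.0, 1.2, 6.1]
grip_width: 0.0096
gripper_force: 41.6
```

```bash
python3 s.py
```

```text
t 10.12 yaw 166.67 Ftool [ 2.2  0.7 -6.1] T [0.179 0.18  0.284] e6 0.733 q6 -86.6 w 0.0096 pos [0.6098 0.0127 0.0958]
```

>>> {"name": "step_arm", "arguments": {"targets": [[[0,0,0],[0,0,0.045]],[[0,0,0],[0,0,0.09]],[[0,0,0],[0,0,0.09]]]}}

```text
time_s: 10.37
position: [0.6098, 0.0127, 0.0957]
tool_rot: [[-0.954, 0.299, 0.002], [0.299, 0.954, -0.0], [-0.002, 0.0, -1.0]]
ft_force: [-1.0, 1.7, 6.3]
grip_width: 0.0092
gripper_force: 41.5
```

```bash
python3 s.py
```

```text
t 10.37 yaw 162.63 Ftool [ 1.5  1.4 -6.3] T [0.156 0.203 0.279] e6 0.733 q6 -82.5 w 0.0092 pos [0.6098 0.0127 0.0957]
```

>>> {"name": "step_arm", "arguments": {"targets": [[[0,0,0],[0,0,0.08]],[[0,0,0],[0,0,0.16]],[[0,0,0],[0,0,0.24]],[[0,0,0],[0,0,0.32]],[[0,0,0],[0,0,0.4]],[[0,0,0],[0,0,0.48]],[[0,0,0],[0,0,0.52]],[[0,0,0],[0,0,0.52]]]}}

```text
time_s: 11.03
position: [0.6097, 0.0125, 0.0957]
tool_rot: [[-0.757, 0.653, 0.002], [0.653, 0.757, -0.001], [-0.002, 0.001, -1.0]]
ft_force: [-1.9, -0.1, 6.9]
grip_width: 0.0093
gripper_force: 41.6
```

```bash
python3 s.py
```

```text
t 11.03 yaw 139.23 Ftool [ 1.3 -1.3 -6.9] T [0.073 0.231 0.305] e6 0.754 q6 -59.1 w 0.0093 pos [0.6097 0.0125 0.0957]
```

>>> {"name": "step_arm", "arguments": {"targets": [[[0,0,0],[0,0,-0.09]],[[0,0,0],[0,0,-0.18]],[[0,0,0],[0,0,-0.18]]]}}

```text
time_s: 11.28
position: [0.6098, 0.0126, 0.0957]
tool_rot: [[-0.844, 0.536, 0.002], [0.536, 0.844, -0.0], [-0.002, 0.001, -1.0]]
ft_force: [-1.0, 0.4, 7.2]
grip_width: 0.0094
gripper_force: 41.6
```

```bash
python3 s.py
```

```text
t 11.28 yaw 147.61 Ftool [ 1.1 -0.2 -7.2] T [ 0.075  0.274 -0.054] e6 -0.924 q6 -67.5 w 0.0094 pos [0.6098 0.0126 0.0957]
```

>>> {"name": "step_arm", "arguments": {"targets": [[[0,0,0],[0,0,0]],[[0,0,0],[0,0,0]],[[0,0,0],[0,0,0]],[[0,0,0],[0,0,0]],[[0,0,-0.13],[0,0,0]],[[0,0,-0.23],[0,0,0]],[[0,0,-0.23],[0,0,0]]], "jaw": 45}}

```text
time_s: 11.87
position: [0.6116, 0.0123, 0.1696]
tool_rot: [[-0.842, 0.539, 0.01], [0.539, 0.842, -0.002], [-0.01, 0.004, -1.0]]
ft_force: [-0.1, -0.8, 1.1]
grip_width: 0.0453
gripper_force: 0.0
```

```bash
python3 s.py; python3 - <<'E'
from h import *
from rig import env
o=env.observe()
print(go((*NUT[3],.165),131,o))
E
```

```text
t 11.87 yaw 147.4 Ftool [-0.4 -0.7 -1.1] T [-0.052 -0.008  0.026] e6 0.001 q6 -67.3 w 0.0453 pos [0.6116 0.0123 0.1696]
(array([0.2688, 0.2998, 0.0138]), array([0.0068, 0.0113, 0.3644]))
```

Now nut 3 (yaw 131).

>>> {"name": "step_arm", "arguments": {"targets": [[[0.269,0.3,0.01],[0,0,0.364]],[[0.269,0.3,0.01],[0,0,0.364]],[[0.269,0.3,0.01],[0,0,0.364]],[[0.269,0.3,0.01],[0,0,0.364]],[[0.269,0.3,0.01],[0,0,0.364]],[[0.269,0.3,0.01],[0,0,0.364]]]}}

```text
time_s: 12.37
position: [0.5899, 0.1318, 0.1603]
tool_rot: [[-0.657, 0.754, -0.0], [0.754, 0.657, -0.0], [-0.0, -0.0, -1.0]]
ft_force: [0.1, -0.2, -0.7]
grip_width: 0.045
gripper_force: 0.0
```

```bash
python3 s.py; python3 n.py 3 131
```

```text
t 12.37 yaw 131.07 Ftool [-0.2 -0.1  0.7] T [0.059 0.038 0.002] e6 0.04 q6 -39.7 w 0.045 pos [0.5899 0.1318 0.1603]
(array([-0.0056,  0.0052,  0.2228]), array([-0.0003,  0.0003,  0.0015]))
1335 centre [0.5912 0.1315] bar 132.5 ((0.5918128490447998, 0.13055604696273804), (0.016051258891820908, 0.0437377467751503), 39.47230911254883)
```

>>> {"name": "step_arm", "arguments": {"targets": [[[-0.005,0.004,0.11],[0,0,0]],[[-0.005,0.004,0.19],[0,0,0]],[[-0.005,0.004,0.222],[0,0,0]],[[-0.005,0.004,0.222],[0,0,0]],[[-0.005,0.004,0.222],[0,0,0]]]}}

```text
time_s: 12.83
position: [0.5923, 0.1308, 0.0945]
tool_rot: [[-0.656, 0.755, 0.0], [0.755, 0.656, -0.0], [-0.0, 0.0, -1.0]]
ft_force: [-0.1, 1.0, 0.0]
grip_width: 0.0451
gripper_force: 0.0
```

>>> {"name": "step_arm", "arguments": {"targets": [[[0,0,0],[0,0,0]],[[0,0,0],[0,0,0]],[[0,0,0],[0,0,0]],[[0,0,0],[0,0,0]],[[0,0,0],[0,0,0]],[[0,0,0],[0,0,0]]], "jaw": 0, "grip_force": 40}}

```text
time_s: 13.33
position: [0.5923, 0.1316, 0.0951]
tool_rot: [[-0.656, 0.754, 0.002], [0.754, 0.656, -0.0], [-0.002, 0.002, -1.0]]
ft_force: [-0.9, -0.4, 6.3]
grip_width: 0.0091
gripper_force: 41.6
```

```bash
python3 s.py
```

```text
t 13.33 yaw 131.03 Ftool [ 0.3 -1.  -6.3] T [-0.127  0.126  0.044] e6 0.041 q6 -39.7 w 0.0091 pos [0.5923 0.1316 0.0951]
```

>>> {"name": "step_arm", "arguments": {"targets": [[[0,0,0],[0,0,0.06]],[[0,0,0],[0,0,0.12]],[[0,0,0],[0,0,0.18]],[[0,0,0],[0,0,0.18]]]}}

```text
time_s: 13.67
position: [0.5923, 0.1316, 0.0951]
tool_rot: [[-0.542, 0.841, 0.002], [0.841, 0.542, -0.0], [-0.001, 0.002, -1.0]]
ft_force: [-0.8, -0.9, 5.7]
grip_width: 0.0094
gripper_force: 41.8
```

```bash
python3 s.py
```

```text
t 13.67 yaw 122.8 Ftool [-0.3 -1.1 -5.7] T [-0.175  0.12   0.098] e6 0.711 q6 -31.4 w 0.0094 pos [0.5923 0.1316 0.0951]
```

>>> {"name": "step_arm", "arguments": {"targets": [[[0,0,0],[0,0,0.045]],[[0,0,0],[0,0,0.09]],[[0,0,0],[0,0,0.09]]]}}

```text
time_s: 13.92
position: [0.5923, 0.1315, 0.0951]
tool_rot: [[-0.481, 0.876, 0.002], [0.876, 0.481, -0.0], [-0.001, 0.002, -1.0]]
ft_force: [-0.5, -1.8, 7.1]
grip_width: 0.0087
gripper_force: 41.8
```

```bash
python3 s.py
```

```text
t 13.92 yaw 118.78 Ftool [-1.3 -1.3 -7.1] T [-0.119  0.154  0.088] e6 0.554 q6 -27.4 w 0.0087 pos [0.5923 0.1315 0.0951]
```

>>> {"name": "step_arm", "arguments": {"targets": [[[0,0,0],[0,0,0.045]],[[0,0,0],[0,0,0.09]],[[0,0,0],[0,0,0.09]]]}}

```text
time_s: 14.17
position: [0.5923, 0.1316, 0.0951]
tool_rot: [[-0.418, 0.908, 0.002], [0.908, 0.418, -0.0], [-0.001, 0.002, -1.0]]
ft_force: [-0.1, -0.6, 6.7]
grip_width: 0.0094
gripper_force: 41.8
```

```bash
python3 s.py
```

```text
t 14.17 yaw 114.73 Ftool [-0.5 -0.4 -6.7] T [-0.125  0.193  0.084] e6 0.553 q6 -23.4 w 0.0094 pos [0.5923 0.1316 0.0951]
```

>>> {"name": "step_arm", "arguments": {"targets": [[[0,0,0],[0,0,0.045]],[[0,0,0],[0,0,0.09]],[[0,0,0],[0,0,0.09]]]}}

```text
time_s: 14.42
position: [0.5923, 0.1315, 0.0952]
tool_rot: [[-0.353, 0.936, 0.002], [0.936, 0.353, -0.0], [-0.001, 0.002, -1.0]]
ft_force: [-0.9, -1.9, 6.8]
grip_width: 0.0092
gripper_force: 41.9
```

```bash
python3 s.py
```

```text
t 14.42 yaw 110.69 Ftool [-1.5 -1.5 -6.8] T [-0.14   0.172  0.153] e6 0.631 q6 -19.3 w 0.0092 pos [0.5923 0.1315 0.0952]
```

>>> {"name": "step_arm", "arguments": {"targets": [[[0,0,0],[0,0,0.045]],[[0,0,0],[0,0,0.09]],[[0,0,0],[0,0,0.09]]]}}

```text
time_s: 14.67
position: [0.5923, 0.1315, 0.0951]
tool_rot: [[-0.287, 0.958, 0.002], [0.958, 0.287, -0.0], [-0.001, 0.002, -1.0]]
ft_force: [-1.2, -1.4, 6.7]
grip_width: 0.0092
gripper_force: 42.1
```

```bash
python3 s.py
```

```text
t 14.67 yaw 106.65 Ftool [-1.  -1.5 -6.7] T [-0.132  0.168  0.315] e6 0.735 q6 -15.3 w 0.0092 pos [0.5923 0.1315 0.0951]
```

>>> {"name": "step_arm", "arguments": {"targets": [[[0,0,0],[0,0,0.08]],[[0,0,0],[0,0,0.16]],[[0,0,0],[0,0,0.24]],[[0,0,0],[0,0,0.32]],[[0,0,0],[0,0,0.4]],[[0,0,0],[0,0,0.48]],[[0,0,0],[0,0,0.54]],[[0,0,0],[0,0,0.58]],[[0,0,0],[0,0,0.58]]]}}

```text
time_s: 15.42
position: [0.5922, 0.1315, 0.0951]
tool_rot: [[0.164, 0.986, 0.002], [0.986, -0.164, -0.0], [-0.0, 0.002, -1.0]]
ft_force: [-1.0, -0.6, 6.6]
grip_width: 0.0091
gripper_force: 42.2
```

```bash
python3 s.py
```

```text
t 15.42 yaw 80.56 Ftool [-0.7 -0.8 -6.6] T [-0.151  0.189  0.272] e6 0.723 q6 10.8 w 0.0091 pos [0.5922 0.1315 0.0951]
```

>>> {"name": "step_arm", "arguments": {"targets": [[[0,0,0],[0,0,0]],[[0,0,0],[0,0,0]],[[0,0,0],[0,0,0]],[[0,0,0],[0,0,0]],[[0,0,-0.13],[0,0,0]],[[0,0,-0.23],[0,0,0]],[[0,0,-0.23],[0,0,0]]], "jaw": 45}}

```text
time_s: 16.0
position: [0.594, 0.1317, 0.1689]
tool_rot: [[0.163, 0.987, 0.01], [0.987, -0.163, 0.0], [0.002, 0.01, -1.0]]
ft_force: [0.4, 0.2, 0.5]
grip_width: 0.045
gripper_force: 0.0
```

```bash
python3 s.py; python3 - <<'E'
from h import *
from rig import env
o=env.observe()
print(go((*NUT[4],.16),68.5,o))
E
```

```text
t 16.0 yaw 80.63 Ftool [ 0.3  0.4 -0.5] T [-0.012 -0.012  0.011] e6 -0.0 q6 10.7 w 0.045 pos [0.594  0.1317 0.1689]
(array([-0.5035, -0.2657,  0.026 ]), array([ 0.0125, -0.0038,  0.2695]))
```

>>> {"name": "step_arm", "arguments": {"targets": [[[-0.504,-0.266,0.02],[0,0,0.27]],[[-0.504,-0.266,0.02],[0,0,0.27]],[[-0.504,-0.266,0.02],[0,0,0.27]],[[-0.504,-0.266,0.02],[0,0,0.27]],[[-0.504,-0.266,0.02],[0,0,0.27]],[[-0.504,-0.266,0.02],[0,0,0.27]],[[-0.504,-0.266,0.02],[0,0,0.27]]]}}

```text
time_s: 16.58
position: [0.4888, -0.0046, 0.1571]
tool_rot: [[0.368, 0.93, 0.001], [0.93, -0.368, 0.0], [0.0, 0.001, -1.0]]
ft_force: [0.2, -0.4, -0.5]
grip_width: 0.0452
gripper_force: 0.0
```

```bash
python3 s.py; python3 n.py 4 68.5
```

```text
t 16.58 yaw 68.42 Ftool [-0.3  0.3  0.5] T [0.014 0.02  0.014] e6 -0.052 q6 7.1 w 0.0452 pos [ 0.4888 -0.0046  0.1571]
(array([0.0034, 0.006 , 0.212 ]), array([ 0.0009, -0.0005, -0.0017]))
1369 centre [ 0.4911 -0.0039] bar 69.1 ((0.4906167984008789, -0.0051380954682827), (0.043846387416124344, 0.015785420313477516), 68.7479476928711)
```

>>> {"name": "step_arm", "arguments": {"targets": [[[0.003,0.006,0.11],[0,0,0]],[[0.003,0.006,0.19],[0,0,0]],[[0.003,0.006,0.212],[0,0,0]],[[0.003,0.006,0.212],[0,0,0]],[[0.003,0.006,0.212],[0,0,0]]]}}

```text
time_s: 17.05
position: [0.4911, -0.0039, 0.0939]
tool_rot: [[0.366, 0.931, 0.001], [0.931, -0.366, -0.0], [0.0, 0.001, -1.0]]
ft_force: [0.0, -0.0, -0.6]
grip_width: 0.0447
gripper_force: 0.0
```

>>> {"name": "step_arm", "arguments": {"targets": [[[0,0,0],[0,0,0]],[[0,0,0],[0,0,0]],[[0,0,0],[0,0,0]],[[0,0,0],[0,0,0]],[[0,0,0],[0,0,0]],[[0,0,0],[0,0,0]]], "jaw": 0, "grip_force": 40}}

```text
time_s: 17.55
position: [0.4906, -0.0043, 0.0943]
tool_rot: [[0.367, 0.93, 0.001], [0.93, -0.367, -0.0], [0.0, 0.001, -1.0]]
ft_force: [-1.6, 2.6, 5.1]
grip_width: 0.0091
gripper_force: 41.4
```

```bash
python3 s.py
```

```text
t 17.55 yaw 68.47 Ftool [ 1.9 -2.4 -5.1] T [0.246 0.24  0.03 ] e6 0.026 q6 7.2 w 0.0091 pos [ 0.4906 -0.0043  0.0943]
```

>>> {"name": "step_arm", "arguments": {"targets": [[[0,0,0],[0,0,0.06]],[[0,0,0],[0,0,0.12]],[[0,0,0],[0,0,0.18]],[[0,0,0],[0,0,0.18]]]}}

```text
time_s: 17.88
position: [0.4906, -0.0043, 0.0943]
tool_rot: [[0.496, 0.868, 0.001], [0.868, -0.496, -0.0], [0.001, 0.001, -1.0]]
ft_force: [-1.9, 1.6, 5.1]
grip_width: 0.0095
gripper_force: 41.4
```

```bash
python3 s.py
```

```text
t 17.88 yaw 60.23 Ftool [ 0.5 -2.5 -5.1] T [0.259 0.229 0.141] e6 0.711 q6 15.4 w 0.0095 pos [ 0.4906 -0.0043  0.0943]
```

>>> {"name": "step_arm", "arguments": {"targets": [[[0,0,0],[0,0,0.045]],[[0,0,0],[0,0,0.09]],[[0,0,0],[0,0,0.09]]]}}

```text
time_s: 18.13
position: [0.4906, -0.0043, 0.0943]
tool_rot: [[0.556, 0.831, 0.001], [0.831, -0.556, -0.0], [0.001, 0.001, -1.0]]
ft_force: [-0.8, 1.2, 5.4]
grip_width: 0.0093
gripper_force: 41.4
```

```bash
python3 s.py
```

```text
t 18.13 yaw 56.22 Ftool [ 0.6 -1.3 -5.4] T [0.238 0.256 0.109] e6 0.553 q6 19.4 w 0.0093 pos [ 0.4906 -0.0043  0.0943]
```

>>> {"name": "step_arm", "arguments": {"targets": [[[0,0,0],[0,0,0.045]],[[0,0,0],[0,0,0.09]],[[0,0,0],[0,0,0.09]]]}}

```text
time_s: 18.38
position: [0.4906, -0.0043, 0.0943]
tool_rot: [[0.613, 0.79, 0.001], [0.79, -0.613, -0.0], [0.001, 0.001, -1.0]]
ft_force: [-1.1, 1.5, 5.8]
grip_width: 0.0097
gripper_force: 41.4
```

```bash
python3 s.py
```

```text
t 18.38 yaw 52.17 Ftool [ 0.6 -1.8 -5.8] T [0.229 0.226 0.148] e6 0.558 q6 23.5 w 0.0097 pos [ 0.4906 -0.0043  0.0943]
```

>>> {"name": "step_arm", "arguments": {"targets": [[[0,0,0],[0,0,0.045]],[[0,0,0],[0,0,0.09]],[[0,0,0],[0,0,0.09]]]}}

```text
time_s: 18.63
position: [0.4906, -0.0043, 0.0943]
tool_rot: [[0.667, 0.745, 0.001], [0.745, -0.667, -0.0], [0.001, 0.001, -1.0]]
ft_force: [-1.4, 1.4, 5.5]
grip_width: 0.0092
gripper_force: 41.5
```

```bash
python3 s.py
```

```text
t 18.63 yaw 48.14 Ftool [ 0.1 -2.  -5.5] T [0.197 0.32  0.262] e6 0.689 q6 27.5 w 0.0092 pos [ 0.4906 -0.0043  0.0943]
```

>>> {"name": "step_arm", "arguments": {"targets": [[[0,0,0],[0,0,0.045]],[[0,0,0],[0,0,0.09]],[[0,0,0],[0,0,0.09]]]}}

```text
time_s: 18.88
position: [0.4906, -0.0044, 0.0943]
tool_rot: [[0.718, 0.696, 0.001], [0.696, -0.718, -0.0], [0.001, 0.001, -1.0]]
ft_force: [-0.9, 1.3, 5.7]
grip_width: 0.0092
gripper_force: 41.6
```

```bash
python3 s.py
```

```text
t 18.88 yaw 44.1 Ftool [ 0.3 -1.6 -5.7] T [0.225 0.266 0.232] e6 0.733 q6 31.5 w 0.0092 pos [ 0.4906 -0.0044  0.0943]
```

>>> {"name": "step_arm", "arguments": {"targets": [[[0,0,0],[0,0,0.08]],[[0,0,0],[0,0,0.16]],[[0,0,0],[0,0,0.24]],[[0,0,0],[0,0,0.32]],[[0,0,0],[0,0,0.4]],[[0,0,0],[0,0,0.46]],[[0,0,0],[0,0,0.51]],[[0,0,0],[0,0,0.51]]]}}

```text
time_s: 19.55
position: [0.4906, -0.0044, 0.0943]
tool_rot: [[0.933, 0.36, 0.001], [0.36, -0.933, -0.0], [0.001, 0.001, -1.0]]
ft_force: [-2.6, 1.2, 4.7]
grip_width: 0.0095
gripper_force: 41.5
```

```bash
python3 s.py
```

```text
t 19.55 yaw 21.13 Ftool [-2.  -2.  -4.7] T [0.18  0.322 0.211] e6 0.808 q6 54.5 w 0.0095 pos [ 0.4906 -0.0044  0.0943]
```

>>> {"name": "step_arm", "arguments": {"targets": [[[0,0,0],[0,0,0]],[[0,0,0],[0,0,0]],[[0,0,0],[0,0,0]],[[0,0,0],[0,0,0]],[[0,0,-0.13],[0,0,0]],[[0,0,-0.23],[0,0,0]],[[0,0,-0.23],[0,0,0]]], "jaw": 45}}

```text
time_s: 20.13
position: [0.4927, -0.0049, 0.1673]
tool_rot: [[0.932, 0.362, 0.009], [0.362, -0.932, -0.002], [0.008, 0.005, -1.0]]
ft_force: [0.3, -0.1, 1.0]
grip_width: 0.0447
gripper_force: 0.0
```

```bash
python3 s.py; python3 - <<'E'
from h import *
from rig import env
o=env.observe()
print(go((.4738,.1138,.16),83.1,o))
E
```

```text
t 20.13 yaw 21.23 Ftool [ 0.3  0.2 -1. ] T [-0.079  0.004  0.   ] e6 0.0 q6 54.4 w 0.0447 pos [ 0.4927 -0.0049  0.1673]
(array([ 0.0845, -0.3919,  0.023 ]), array([ 0.0116, -0.0051, -1.3749]))
```

>>> {"name": "step_arm", "arguments": {"targets": [[[0.084,-0.392,0.015],[0,0,-0.9]],[[0.084,-0.392,0.015],[0,0,-0.9]],[[0.084,-0.392,0.015],[0,0,-0.9]],[[0.084,-0.392,0.015],[0,0,-0.9]],[[0.084,-0.392,0.015],[0,0,-0.9]],[[0.084,-0.392,0.015],[0,0,-0.9]]]}}

```text
time_s: 20.63
position: [0.471, 0.1151, 0.1575]
tool_rot: [[0.467, 0.884, -0.0], [0.884, -0.467, -0.0], [-0.0, -0.0, -1.0]]
ft_force: [-0.2, -0.6, -0.3]
grip_width: 0.045
gripper_force: 0.0
```

>>> {"name": "step_arm", "arguments": {"targets": [[[0,0,0],[0,0,-0.475]],[[0,0,0],[0,0,-0.475]],[[0,0,0],[0,0,-0.475]],[[0,0,0],[0,0,-0.475]],[[0,0,0],[0,0,-0.475]]]}}

```text
time_s: 21.05
position: [0.4712, 0.1143, 0.1576]
tool_rot: [[0.124, 0.992, -0.0], [0.992, -0.124, 0.0], [-0.0, -0.0, -1.0]]
ft_force: [1.0, -0.1, -0.6]
grip_width: 0.0451
gripper_force: 0.0
```

```bash
sed -i 's/^NUT=.*/NUT={1:(.4738,.1138),2:(.6098,.0127),3:(.5923,.1315),4:(.4906,-.0043)}/' h.py; python3 s.py; python3 n.py 1 83.1
```

```text
t 21.05 yaw 82.88 Ftool [0.1 1.  0.6] T [ 0.009  0.019 -0.015] e6 -0.442 q6 6.7 w 0.0451 pos [0.4712 0.1143 0.1576]
(array([-0.0006,  0.0087,  0.2135]), array([-0.0003,  0.    , -0.005 ]))
1384 centre [0.4735 0.1148] bar 91.4 ((0.47329893708229065, 0.11352460831403732), (0.043659478425979614, 0.01587960124015808), 82.41766357421875)
```

>>> {"name": "step_arm", "arguments": {"targets": [[[0,0.008,0.11],[0,0,0]],[[0,0.008,0.19],[0,0,0]],[[0,0.008,0.212],[0,0,0]],[[0,0.008,0.212],[0,0,0]],[[0,0.008,0.212],[0,0,0]]]}}

```text
time_s: 21.52
position: [0.4741, 0.114, 0.0949]
tool_rot: [[0.122, 0.993, 0.001], [0.993, -0.122, 0.0], [0.0, 0.001, -1.0]]
ft_force: [0.4, 0.5, -0.7]
grip_width: 0.0449
gripper_force: 0.0
```

>>> {"name": "step_arm", "arguments": {"targets": [[[0,0,0],[0,0,0]],[[0,0,0],[0,0,0]],[[0,0,0],[0,0,0]],[[0,0,0],[0,0,0]],[[0,0,0],[0,0,0]],[[0,0,0],[0,0,0]]], "jaw": 0, "grip_force": 40}}

```text
time_s: 22.02
position: [0.4736, 0.1145, 0.0952]
tool_rot: [[0.12, 0.993, 0.001], [0.993, -0.12, 0.001], [0.001, 0.001, -1.0]]
ft_force: [-3.1, 3.0, 7.2]
grip_width: 0.0092
gripper_force: 39.2
```

```bash
python3 s.py
```

```text
t 22.02 yaw 83.12 Ftool [ 2.6 -3.5 -7.2] T [0.467 0.501 0.275] e6 0.25 q6 6.5 w 0.0092 pos [0.4736 0.1145 0.0952]
```

>>> {"name": "step_arm", "arguments": {"targets": [[[0,0,0],[0,0,0.07]],[[0,0,0],[0,0,0.14]],[[0,0,0],[0,0,0.21]],[[0,0,0],[0,0,0.28]],[[0,0,0],[0,0,0.35]],[[0,0,0],[0,0,0.4]],[[0,0,0],[0,0,0.4]],[[0,0,0],[0,0,0.4]]]}}

```text
time_s: 22.68
position: [0.4736, 0.1144, 0.0952]
tool_rot: [[0.421, 0.907, 0.001], [0.907, -0.421, 0.0], [0.001, 0.001, -1.0]]
ft_force: [-3.2, 2.5, 5.4]
grip_width: 0.0095
gripper_force: 39.3
```

```bash
python3 s.py
```

```text
t 22.68 yaw 65.11 Ftool [ 0.9 -3.9 -5.4] T [0.397 0.496 0.267] e6 0.354 q6 24.5 w 0.0095 pos [0.4736 0.1144 0.0952]
```

>>> {"name": "step_arm", "arguments": {"targets": [[[0,0,0],[0,0,0.022]],[[0,0,0],[0,0,0.045]],[[0,0,0],[0,0,0.045]]]}}

```text
time_s: 22.93
position: [0.4736, 0.1144, 0.0952]
tool_rot: [[0.453, 0.891, 0.001], [0.891, -0.453, 0.0], [0.001, 0.001, -1.0]]
ft_force: [-2.4, 2.9, 5.9]
grip_width: 0.0092
gripper_force: 39.3
```

```bash
python3 s.py
```

```text
t 22.93 yaw 63.04 Ftool [ 1.5 -3.5 -5.9] T [0.452 0.504 0.289] e6 0.51 q6 26.6 w 0.0092 pos [0.4736 0.1144 0.0952]
```

>>> {"name": "step_arm", "arguments": {"targets": [[[0,0,0],[0,0,0.022]],[[0,0,0],[0,0,0.045]],[[0,0,0],[0,0,0.045]]]}}

```text
time_s: 23.18
position: [0.4736, 0.1145, 0.0952]
tool_rot: [[0.485, 0.875, 0.001], [0.875, -0.485, 0.001], [0.001, 0.0, -1.0]]
ft_force: [-3.3, 2.6, 7.1]
grip_width: 0.0097
gripper_force: 39.3
```

```bash
python3 s.py
```

```text
t 23.18 yaw 61.02 Ftool [ 0.7 -4.1 -7.1] T [0.393 0.533 0.206] e6 0.51 q6 28.6 w 0.0097 pos [0.4736 0.1145 0.0952]
```

>>> {"name": "step_arm", "arguments": {"targets": [[[0,0,0],[0,0,0.022]],[[0,0,0],[0,0,0.033]],[[0,0,0],[0,0,0.033]]]}}

```text
time_s: 23.43
position: [0.4736, 0.1144, 0.0952]
tool_rot: [[0.507, 0.862, 0.001], [0.862, -0.507, 0.001], [0.001, 0.0, -1.0]]
ft_force: [-3.7, 2.3, 6.7]
grip_width: 0.0097
gripper_force: 39.3
```

```bash
python3 s.py
```

```text
t 23.43 yaw 59.56 Ftool [ 0.1 -4.4 -6.7] T [0.495 0.498 0.229] e6 0.407 q6 30.0 w 0.0097 pos [0.4736 0.1144 0.0952]
```

>>> {"name": "step_arm", "arguments": {"targets": [[[0,0,0],[0,0,0.022]],[[0,0,0],[0,0,0.022]],[[0,0,0],[0,0,0.022]]]}}

```text
time_s: 23.68
position: [0.4736, 0.1145, 0.0953]
tool_rot: [[0.521, 0.854, 0.001], [0.854, -0.521, 0.001], [0.001, 0.001, -1.0]]
ft_force: [-3.4, 2.6, 6.7]
grip_width: 0.0096
gripper_force: 39.3
```

```bash
python3 s.py
```

```text
t 23.68 yaw 58.59 Ftool [ 0.4 -4.3 -6.7] T [0.434 0.58  0.251] e6 0.31 q6 31.0 w 0.0096 pos [0.4736 0.1145 0.0953]
```

>>> {"name": "step_arm", "arguments": {"targets": [[[0,0,0],[0,0,0.022]],[[0,0,0],[0,0,0.022]],[[0,0,0],[0,0,0.022]]]}}

```text
time_s: 23.93
position: [0.4736, 0.1145, 0.0952]
tool_rot: [[0.536, 0.844, 0.001], [0.844, -0.536, 0.001], [0.001, 0.0, -1.0]]
ft_force: [-2.5, 1.9, 5.9]
grip_width: 0.0093
gripper_force: 39.3
```

```bash
python3 s.py
```

```text
t 23.93 yaw 57.6 Ftool [ 0.2 -3.1 -5.9] T [0.409 0.552 0.314] e6 0.31 q6 32.0 w 0.0093 pos [0.4736 0.1145 0.0952]
```

>>> {"name": "step_arm", "arguments": {"targets": [[[0,0,0],[0,0,0.022]],[[0,0,0],[0,0,0.022]],[[0,0,0],[0,0,0.022]]]}}

```text
time_s: 24.18
position: [0.4736, 0.1145, 0.0952]
tool_rot: [[0.55, 0.835, 0.001], [0.835, -0.55, 0.001], [0.001, 0.0, -1.0]]
ft_force: [-2.4, 1.5, 6.7]
grip_width: 0.0095
gripper_force: 39.3
```

```bash
python3 s.py
```

```text
t 24.18 yaw 56.61 Ftool [-0.1 -2.8 -6.7] T [0.386 0.557 0.288] e6 0.31 q6 33.0 w 0.0095 pos [0.4736 0.1145 0.0952]
```

>>> {"name": "step_arm", "arguments": {"targets": [[[0,0,0],[0,0,0.022]],[[0,0,0],[0,0,0.022]],[[0,0,0],[0,0,0.022]]]}}

```text
time_s: 24.43
position: [0.4736, 0.1145, 0.0953]
tool_rot: [[0.565, 0.825, 0.001], [0.825, -0.565, 0.0], [0.001, 0.0, -1.0]]
ft_force: [-2.7, 2.0, 5.7]
grip_width: 0.0093
gripper_force: 39.3
```

```bash
python3 s.py
```

```text
t 24.43 yaw 55.62 Ftool [ 0.2 -3.4 -5.7] T [0.384 0.543 0.326] e6 0.31 q6 34.0 w 0.0093 pos [0.4736 0.1145 0.0953]
```

>>> {"name": "step_arm", "arguments": {"targets": [[[0,0,0],[0,0,0.022]],[[0,0,0],[0,0,0.022]],[[0,0,0],[0,0,0.022]]]}}

```text
time_s: 24.68
position: [0.4736, 0.1145, 0.0952]
tool_rot: [[0.579, 0.815, 0.001], [0.815, -0.579, 0.001], [0.001, 0.0, -1.0]]
ft_force: [-2.9, 2.8, 5.9]
grip_width: 0.0095
gripper_force: 39.3
```

```bash
python3 s.py
```

```text
t 24.68 yaw 54.63 Ftool [ 0.6 -3.9 -5.9] T [0.412 0.505 0.281] e6 0.31 q6 35.0 w 0.0095 pos [0.4736 0.1145 0.0952]
```

>>> {"name": "step_arm", "arguments": {"targets": [[[0,0,0],[0,0,0.022]],[[0,0,0],[0,0,0.022]],[[0,0,0],[0,0,0.022]]]}}

```text
time_s: 24.93
position: [0.4736, 0.1145, 0.0952]
tool_rot: [[0.593, 0.805, 0.001], [0.805, -0.593, 0.001], [0.001, 0.0, -1.0]]
ft_force: [-3.5, 2.3, 6.3]
grip_width: 0.0098
gripper_force: 39.3
```

```bash
python3 s.py
```

```text
t 24.93 yaw 53.64 Ftool [-0.2 -4.1 -6.3] T [0.458 0.483 0.283] e6 0.31 q6 36.0 w 0.0098 pos [0.4736 0.1145 0.0952]
```

>>> {"name": "step_arm", "arguments": {"targets": [[[0,0,0],[0,0,0.022]],[[0,0,0],[0,0,0.022]],[[0,0,0],[0,0,0.022]]]}}

```text
time_s: 25.18
position: [0.4736, 0.1145, 0.0953]
tool_rot: [[0.607, 0.795, 0.001], [0.795, -0.607, 0.001], [0.001, 0.0, -1.0]]
ft_force: [-1.9, 2.6, 6.5]
grip_width: 0.0092
gripper_force: 39.3
```

```bash
python3 s.py
```

```text
t 25.18 yaw 52.65 Ftool [ 1.  -3.1 -6.5] T [0.383 0.587 0.301] e6 0.31 q6 36.9 w 0.0092 pos [0.4736 0.1145 0.0953]
```

>>> {"name": "step_arm", "arguments": {"targets": [[[0,0,0],[0,0,0.022]],[[0,0,0],[0,0,0.022]],[[0,0,0],[0,0,0.022]]]}}

```text
time_s: 25.43
position: [0.4736, 0.1144, 0.0953]
tool_rot: [[0.62, 0.784, 0.001], [0.784, -0.62, 0.001], [0.001, 0.0, -1.0]]
ft_force: [-3.3, 1.8, 7.0]
grip_width: 0.0094
gripper_force: 39.6
```

```bash
python3 s.py
```

```text
t 25.43 yaw 51.66 Ftool [-0.6 -3.7 -7. ] T [0.447 0.548 0.275] e6 0.34 q6 37.9 w 0.0094 pos [0.4736 0.1144 0.0953]
```

>>> {"name": "step_arm", "arguments": {"targets": [[[0,0,0],[0,0,0.022]],[[0,0,0],[0,0,0.022]],[[0,0,0],[0,0,0.022]]]}}

```text
time_s: 25.68
position: [0.4736, 0.1145, 0.0952]
tool_rot: [[0.634, 0.774, 0.001], [0.774, -0.634, 0.0], [0.001, 0.0, -1.0]]
ft_force: [-3.5, 2.5, 6.9]
grip_width: 0.009
gripper_force: 40.0
```

```bash
python3 s.py
```

```text
t 25.68 yaw 50.68 Ftool [-0.2 -4.3 -6.9] T [0.406 0.527 0.325] e6 0.37 q6 38.9 w 0.009 pos [0.4736 0.1145 0.0952]
```

>>> {"name": "step_arm", "arguments": {"targets": [[[0,0,0],[0,0,0.022]],[[0,0,0],[0,0,0.045]],[[0,0,0],[0,0,0.045]],[[0,0,0],[0,0,0.045]]]}}

```text
time_s: 26.02
position: [0.4736, 0.1144, 0.0952]
tool_rot: [[0.66, 0.751, 0.001], [0.751, -0.66, 0.0], [0.001, 0.0, -1.0]]
ft_force: [-3.1, 2.7, 6.2]
grip_width: 0.0092
gripper_force: 41.0
```

```bash
python3 s.py
```

```text
t 26.02 yaw 48.66 Ftool [-0.  -4.1 -6.2] T [0.383 0.542 0.386] e6 0.435 q6 40.9 w 0.0092 pos [0.4736 0.1144 0.0952]
```

>>> {"name": "step_arm", "arguments": {"targets": [[[0,0,0],[0,0,0.022]],[[0,0,0],[0,0,0.045]],[[0,0,0],[0,0,0.045]],[[0,0,0],[0,0,0.045]]]}}

```text
time_s: 26.35
position: [0.4736, 0.1144, 0.0953]
tool_rot: [[0.686, 0.727, 0.001], [0.727, -0.686, 0.0], [0.001, 0.0, -1.0]]
ft_force: [-3.5, 2.1, 6.9]
grip_width: 0.0092
gripper_force: 42.1
```

```bash
python3 s.py
```

```text
t 26.35 yaw 46.65 Ftool [-0.9 -4.  -6.9] T [0.35  0.502 0.506] e6 0.495 q6 43.0 w 0.0092 pos [0.4736 0.1144 0.0953]
```

>>> {"name": "step_arm", "arguments": {"targets": [[[0,0,0],[0,0,0.022]],[[0,0,0],[0,0,0.045]],[[0,0,0],[0,0,0.067]],[[0,0,0],[0,0,0.067]],[[0,0,0],[0,0,0.067]]]}}

```text
time_s: 26.77
position: [0.4736, 0.1144, 0.0953]
tool_rot: [[0.724, 0.69, 0.001], [0.69, -0.724, 0.0], [0.001, 0.0, -1.0]]
ft_force: [-1.2, 1.6, 6.9]
grip_width: 0.0094
gripper_force: 44.0
```

```bash
python3 s.py
```

```text
t 26.77 yaw 43.65 Ftool [ 0.3 -2.  -6.9] T [0.417 0.534 0.555] e6 0.583 q6 46.0 w 0.0094 pos [0.4736 0.1144 0.0953]
```

>>> {"name": "step_arm", "arguments": {"targets": [[[0,0,0],[0,0,0]]]}}

```text
time_s: 26.85
position: [0.4736, 0.1144, 0.0953]
tool_rot: [[0.724, 0.69, 0.001], [0.69, -0.724, 0.0], [0.001, 0.0, -1.0]]
ft_force: [-3.8, 2.7, 6.5]
grip_width: 0.0096
gripper_force: 44.0
```

```bash
python3 s.py
```

```text
t 26.85 yaw 43.65 Ftool [-0.9 -4.6 -6.5] T [0.483 0.525 0.588] e6 0.549 q6 46.0 w 0.0096 pos [0.4736 0.1144 0.0953]
```

>>> {"name": "step_arm", "arguments": {"targets": [[[0,0,0],[0,0,0]]]}}

```text
time_s: 26.93
position: [0.4736, 0.1144, 0.0953]
tool_rot: [[0.724, 0.69, 0.001], [0.69, -0.724, 0.0], [0.001, 0.0, -1.0]]
ft_force: [-2.0, 2.1, 6.9]
grip_width: 0.0095
gripper_force: 44.0
```

```bash
python3 s.py
```

```text
t 26.93 yaw 43.65 Ftool [-0.  -2.9 -6.9] T [0.386 0.527 0.526] e6 0.547 q6 46.0 w 0.0095 pos [0.4736 0.1144 0.0953]
```

>>> {"name": "step_arm", "arguments": {"targets": [[[0,0,0],[0,0,0.025]],[[0,0,0],[0,0,0.025]],[[0,0,0],[0,0,0.025]]]}}

```text
time_s: 27.18
position: [0.4736, 0.1144, 0.0952]
tool_rot: [[0.737, 0.676, 0.001], [0.676, -0.737, 0.0], [0.001, 0.0, -1.0]]
ft_force: [-3.0, 2.4, 6.4]
grip_width: 0.0091
gripper_force: 44.8
```

```bash
python3 s.py
```

```text
t 27.18 yaw 42.52 Ftool [-0.6 -3.8 -6.4] T [0.42  0.512 0.551] e6 0.618 q6 47.1 w 0.0091 pos [0.4736 0.1144 0.0952]
```

>>> {"name": "step_arm", "arguments": {"targets": [[[0,0,0],[0,0,-0.09]],[[0,0,0],[0,0,-0.18]],[[0,0,0],[0,0,-0.18]]]}}

```text
time_s: 27.43
position: [0.4736, 0.1144, 0.0952]
tool_rot: [[0.632, 0.775, 0.001], [0.775, -0.632, 0.0], [0.001, 0.0, -1.0]]
ft_force: [-2.9, 2.7, 6.4]
grip_width: 0.0096
gripper_force: 39.8
```

```bash
python3 s.py
```

```text
t 27.43 yaw 50.81 Ftool [ 0.2 -3.9 -6.4] T [0.367 0.55  0.298] e6 -0.604 q6 38.8 w 0.0096 pos [0.4736 0.1144 0.0952]
```

>>> {"name": "step_arm", "arguments": {"targets": [[[0,0,0],[0,0,0]],[[0,0,0],[0,0,0]],[[0,0,0],[0,0,0]],[[0,0,0],[0,0,0]],[[0,0,-0.13],[0,0,0]],[[0,0,-0.23],[0,0,0]],[[0,0,-0.23],[0,0,0]]], "jaw": 45}}

```text
time_s: 28.02
position: [0.4761, 0.1141, 0.1683]
tool_rot: [[0.635, 0.772, 0.01], [0.772, -0.635, -0.0], [0.006, 0.007, -1.0]]
ft_force: [0.5, 0.2, 0.7]
grip_width: 0.0448
gripper_force: 0.0
```

```bash
python3 s.py; python3 n.py 1 50; python3 - <<'E'
from h import *
from rig import env
o=env.observe()
print(go((*NUT[2],.16),147.5,o))
E
```

```text
t 28.02 yaw 50.56 Ftool [ 0.5  0.2 -0.7] T [0.018 0.009 0.043] e6 -0.001 q6 39.0 w 0.0448 pos [0.4761 0.1141 0.1683]
(array([-0.007 , -0.0072,  0.2491]), array([ 0.0095, -0.0077,  0.0124]))
1252 centre [0.4742 0.1144] bar 61.2 ((0.47376424074172974, 0.1137104332447052), (0.04341788589954376, 0.015585269778966904), 51.47566223144531)
(array([0.0246, 0.5614, 0.0215]), array([ 8.4000e-03,  1.5000e-03, -2.1544e+00]))
```

>>> {"name": "step_arm", "arguments": {"targets": [[[0.025,0.561,0.015],[0,0,-1]],[[0.025,0.561,0.015],[0,0,-1]],[[0.025,0.561,0.015],[0,0,-1]],[[0.025,0.561,0.015],[0,0,-1]],[[0.025,0.561,0.015],[0,0,-1]],[[0.025,0.561,0.015],[0,0,-1]],[[0.025,0.561,0.015],[0,0,-1]]]}}

```text
time_s: 28.65
position: [0.6084, 0.0122, 0.1567]
tool_rot: [[-0.102, 0.995, -0.003], [0.995, 0.102, 0.001], [0.001, -0.003, -1.0]]
ft_force: [-0.9, -0.3, -0.7]
grip_width: 0.0451
gripper_force: 0.0
```

>>> {"name": "step_arm", "arguments": {"targets": [[[0,0,0],[0,0,-1]],[[0,0,0],[0,0,-1]],[[0,0,0],[0,0,-1]],[[0,0,0],[0,0,-1]],[[0,0,0],[0,0,-1]],[[0,0,0],[0,0,-1]],[[0,0,0],[0,0,-1]]]}}

```text
time_s: 29.23
position: [0.608, 0.0129, 0.1573]
tool_rot: [[-0.776, 0.63, -0.002], [0.63, 0.776, 0.0], [0.002, -0.001, -1.0]]
ft_force: [1.1, 0.1, 0.3]
grip_width: 0.0448
gripper_force: 0.0
```

>>> {"name": "step_arm", "arguments": {"targets": [[[0,0,0],[0,0,-0.154]],[[0,0,0],[0,0,-0.154]],[[0,0,0],[0,0,-0.154]]]}}

```text
time_s: 29.48
position: [0.6081, 0.0129, 0.1577]
tool_rot: [[-0.841, 0.54, -0.002], [0.54, 0.841, 0.0], [0.001, -0.001, -1.0]]
ft_force: [0.3, -1.3, 0.3]
grip_width: 0.045
gripper_force: 0.0
```

```bash
python3 s.py; python3 n.py 2 147.5
```

```text
t 29.48 yaw 147.3 Ftool [-1.  -0.9 -0.3] T [-0.029  0.011  0.022] e6 -0.406 q6 -67.2 w 0.045 pos [0.6081 0.0129 0.1577]
(array([-0.0053,  0.0026,  0.214 ]), array([-0.0008, -0.0019, -0.0045]))
1349 centre [0.6079 0.0125] bar 147.5 ((0.608832061290741, 0.012189486995339394), (0.015859879553318024, 0.043819453567266464), 56.50301742553711)
```

>>> {"name": "step_arm", "arguments": {"targets": [[[-0.005,0.002,0.11],[0,0,0]],[[-0.005,0.002,0.19],[0,0,0]],[[-0.005,0.002,0.212],[0,0,0]],[[-0.005,0.002,0.212],[0,0,0]],[[-0.005,0.002,0.212],[0,0,0]]]}}

```text
time_s: 29.95
position: [0.6104, 0.0125, 0.0959]
tool_rot: [[-0.843, 0.538, 0.001], [0.538, 0.843, -0.0], [-0.001, 0.0, -1.0]]
ft_force: [-1.2, 0.5, -0.3]
grip_width: 0.0451
gripper_force: 0.0
```

>>> {"name": "step_arm", "arguments": {"targets": [[[0,0,0],[0,0,0]],[[0,0,0],[0,0,0]],[[0,0,0],[0,0,0]],[[0,0,0],[0,0,0]],[[0,0,0],[0,0,0]],[[0,0,0],[0,0,0]]], "jaw": 0, "grip_force": 40}}

```text
time_s: 30.45
position: [0.6104, 0.0123, 0.0963]
tool_rot: [[-0.843, 0.538, 0.002], [0.538, 0.843, -0.001], [-0.002, 0.0, -1.0]]
ft_force: [-1.0, 0.2, 7.3]
grip_width: 0.0094
gripper_force: 41.5
```

```bash
python3 s.py
```

```text
t 30.45 yaw 147.48 Ftool [ 0.9 -0.4 -7.4] T [-0.218  0.358 -0.004] e6 0.001 q6 -67.4 w 0.0094 pos [0.6104 0.0123 0.0963]
```

>>> {"name": "step_arm", "arguments": {"targets": [[[0,0,0],[0,0,0.09]],[[0,0,0],[0,0,0.18]],[[0,0,0],[0,0,0.27]],[[0,0,0],[0,0,0.36]],[[0,0,0],[0,0,0.45]],[[0,0,0],[0,0,0.54]],[[0,0,0],[0,0,0.61]],[[0,0,0],[0,0,0.66]],[[0,0,0],[0,0,0.66]],[[0,0,0],[0,0,0.66]]]}}

```text
time_s: 31.28
position: [0.6101, 0.012, 0.0963]
tool_rot: [[-0.466, 0.885, 0.001], [0.885, 0.466, -0.002], [-0.002, 0.0, -1.0]]
ft_force: [-3.9, -3.1, 7.6]
grip_width: 0.0093
gripper_force: 41.8
```

```bash
python3 s.py
```

```text
t 31.28 yaw 117.8 Ftool [-0.9 -4.9 -7.6] T [-0.571  0.596  0.317] e6 0.36 q6 -37.7 w 0.0093 pos [0.6101 0.012  0.0963]
```

>>> {"name": "step_arm", "arguments": {"targets": [[[0,0,0],[0,0,0.022]],[[0,0,0],[0,0,0.045]],[[0,0,0],[0,0,0.045]],[[0,0,0],[0,0,0.045]]]}}

```text
time_s: 31.62
position: [0.61, 0.012, 0.0963]
tool_rot: [[-0.435, 0.9, 0.001], [0.9, 0.435, -0.002], [-0.002, 0.0, -1.0]]
ft_force: [-3.5, -2.7, 7.4]
grip_width: 0.0094
gripper_force: 41.8
```

```bash
python3 s.py
```

```text
t 31.62 yaw 115.78 Ftool [-0.9 -4.4 -7.4] T [-0.628  0.632  0.309] e6 0.319 q6 -35.7 w 0.0094 pos [0.61   0.012  0.0963]
```

>>> {"name": "step_arm", "arguments": {"targets": [[[0,0,0],[0,0,0.022]],[[0,0,0],[0,0,0.045]],[[0,0,0],[0,0,0.045]],[[0,0,0],[0,0,0.045]]]}}

```text
time_s: 31.95
position: [0.61, 0.0119, 0.0963]
tool_rot: [[-0.403, 0.915, 0.001], [0.915, 0.403, -0.002], [-0.002, 0.0, -1.0]]
ft_force: [-3.7, -3.1, 7.4]
grip_width: 0.0092
gripper_force: 41.9
```

```bash
python3 s.py
```

```text
t 31.95 yaw 113.76 Ftool [-1.4 -4.6 -7.4] T [-0.576  0.621  0.265] e6 0.319 q6 -33.7 w 0.0092 pos [0.61   0.0119 0.0963]
```

>>> {"name": "step_arm", "arguments": {"targets": [[[0,0,0],[0,0,0.022]],[[0,0,0],[0,0,0.045]],[[0,0,0],[0,0,0.045]],[[0,0,0],[0,0,0.045]]]}}

```text
time_s: 32.28
position: [0.61, 0.0119, 0.0963]
tool_rot: [[-0.37, 0.929, 0.001], [0.929, 0.37, -0.002], [-0.002, -0.0, -1.0]]
ft_force: [-4.5, -3.8, 7.5]
grip_width: 0.0087
gripper_force: 41.9
```

```bash
python3 s.py
```

```text
t 32.28 yaw 111.73 Ftool [-1.8 -5.5 -7.5] T [-0.591  0.628  0.271] e6 0.32 q6 -31.6 w 0.0087 pos [0.61   0.0119 0.0963]
```

>>> {"name": "step_arm", "arguments": {"targets": [[[0,0,0],[0,0,0.022]],[[0,0,0],[0,0,0.045]],[[0,0,0],[0,0,0.045]],[[0,0,0],[0,0,0.045]]]}}

```text
time_s: 32.62
position: [0.6099, 0.0119, 0.0963]
tool_rot: [[-0.337, 0.941, 0.001], [0.941, 0.337, -0.002], [-0.002, -0.0, -1.0]]
ft_force: [-3.7, -3.5, 6.8]
grip_width: 0.0094
gripper_force: 42.0
```

```bash
python3 s.py
```

```text
t 32.62 yaw 109.71 Ftool [-2.  -4.7 -6.8] T [-0.64   0.628  0.335] e6 0.383 q6 -29.6 w 0.0094 pos [0.6099 0.0119 0.0963]
```

>>> {"name": "step_arm", "arguments": {"targets": [[[0,0,0],[0,0,0.022]],[[0,0,0],[0,0,0.045]],[[0,0,0],[0,0,0.045]],[[0,0,0],[0,0,0.045]]]}}

```text
time_s: 32.95
position: [0.6099, 0.0119, 0.0963]
tool_rot: [[-0.304, 0.953, 0.0], [0.953, 0.304, -0.002], [-0.002, -0.0, -1.0]]
ft_force: [-3.3, -3.6, 6.8]
grip_width: 0.0092
gripper_force: 42.1
```

```bash
python3 s.py
```

```text
t 32.95 yaw 107.7 Ftool [-2.4 -4.2 -6.8] T [-0.67   0.764  0.42 ] e6 0.446 q6 -27.6 w 0.0092 pos [0.6099 0.0119 0.0963]
```

>>> {"name": "step_arm", "arguments": {"targets": [[[0,0,0],[0,0,0.022]],[[0,0,0],[0,0,0.045]],[[0,0,0],[0,0,0.045]],[[0,0,0],[0,0,0.045]]]}}

```text
time_s: 33.28
position: [0.6099, 0.0119, 0.0963]
tool_rot: [[-0.27, 0.963, 0.0], [0.963, 0.27, -0.002], [-0.002, -0.0, -1.0]]
ft_force: [-3.6, -3.5, 7.3]
grip_width: 0.0095
gripper_force: 42.3
```

```bash
python3 s.py
```

```text
t 33.28 yaw 105.68 Ftool [-2.4 -4.5 -7.3] T [-0.612  0.716  0.47 ] e6 0.508 q6 -25.6 w 0.0095 pos [0.6099 0.0119 0.0963]
```

>>> {"name": "step_arm", "arguments": {"targets": [[[0,0,0],[0,0,0.022]],[[0,0,0],[0,0,0.045]],[[0,0,0],[0,0,0.045]],[[0,0,0],[0,0,0.045]]]}}

```text
time_s: 33.62
position: [0.6098, 0.0119, 0.0963]
tool_rot: [[-0.236, 0.972, 0.0], [0.972, 0.236, -0.002], [-0.002, -0.0, -1.0]]
ft_force: [-3.9, -4.9, 8.0]
grip_width: 0.0096
gripper_force: 42.6
```

```bash
python3 s.py
```

```text
t 33.62 yaw 103.66 Ftool [-3.9 -4.9 -8. ] T [-0.701  0.825  0.523] e6 0.57 q6 -23.6 w 0.0096 pos [0.6098 0.0119 0.0963]
```

>>> {"name": "step_arm", "arguments": {"targets": [[[0,0,0],[0,0,0.02]],[[0,0,0],[0,0,0.036]],[[0,0,0],[0,0,0.036]],[[0,0,0],[0,0,0.036]]]}}

```text
time_s: 33.95
position: [0.6098, 0.0119, 0.0963]
tool_rot: [[-0.209, 0.978, 0.0], [0.978, 0.209, -0.002], [-0.002, -0.0, -1.0]]
ft_force: [-4.5, -3.4, 8.5]
grip_width: 0.0094
gripper_force: 42.9
```

```bash
python3 s.py
```

```text
t 33.95 yaw 102.05 Ftool [-2.4 -5.1 -8.5] T [-0.672  0.752  0.542] e6 0.608 q6 -22.0 w 0.0094 pos [0.6098 0.0119 0.0963]
```

>>> {"name": "step_arm", "arguments": {"targets": [[[0,0,0],[0,0,-0.12]],[[0,0,0],[0,0,-0.24]],[[0,0,0],[0,0,-0.31]],[[0,0,0],[0,0,-0.31]]]}}

```text
time_s: 34.28
position: [0.61, 0.012, 0.0963]
tool_rot: [[-0.44, 0.898, 0.001], [0.898, 0.44, -0.001], [-0.002, 0.0, -1.0]]
ft_force: [-3.1, -2.9, 7.2]
grip_width: 0.0094
gripper_force: 41.8
```

```bash
python3 s.py
```

```text
t 34.28 yaw 116.13 Ftool [-1.2 -4.1 -7.2] T [-0.598  0.657  0.143] e6 -0.682 q6 -36.0 w 0.0094 pos [0.61   0.012  0.0963]
```

>>> {"name": "step_arm", "arguments": {"targets": [[[0,0,0],[0,0,0]],[[0,0,0],[0,0,0]],[[0,0,0],[0,0,0]],[[0,0,0],[0,0,0]],[[0,0,-0.13],[0,0,0]],[[0,0,-0.23],[0,0,0]],[[0,0,-0.23],[0,0,0]]], "jaw": 45}}

```text
time_s: 34.87
position: [0.6123, 0.0124, 0.1701]
tool_rot: [[-0.438, 0.899, 0.01], [0.899, 0.438, -0.002], [-0.006, 0.009, -1.0]]
ft_force: [-0.6, -0.0, 1.0]
grip_width: 0.0448
gripper_force: 0.0
```

```bash
python3 s.py; python3 - <<'E'
from h import *
from rig import env
o=env.observe()
print(go((*NUT[3],.16),84,o))
E
```

```text
t 34.87 yaw 115.95 Ftool [ 0.2 -0.5 -1. ] T [-0.057 -0.008  0.021] e6 0.001 q6 -35.9 w 0.0448 pos [0.6123 0.0124 0.1701]
(array([0.3863, 0.1133, 0.0325]), array([0.0127, 0.0044, 0.7101]))
```

>>> {"name": "step_arm", "arguments": {"targets": [[[0.386,0.113,0.025],[0,0,0.62]],[[0.386,0.113,0.025],[0,0,0.62]],[[0.386,0.113,0.025],[0,0,0.62]],[[0.386,0.113,0.025],[0,0,0.62]],[[0.386,0.113,0.025],[0,0,0.62]],[[0.386,0.113,0.025],[0,0,0.62]]]}}

```text
time_s: 35.37
position: [0.5899, 0.1316, 0.1565]
tool_rot: [[0.03, 1.0, 0.0], [1.0, -0.03, -0.0], [-0.0, 0.0, -1.0]]
ft_force: [1.1, -0.8, 0.4]
grip_width: 0.045
gripper_force: 0.0
```

```bash
python3 s.py; python3 n.py 3 88.3
```

```text
t 35.37 yaw 88.26 Ftool [-0.8  1.1 -0.4] T [-0.009 -0.022  0.021] e6 0.533 q6 3.1 w 0.045 pos [0.5899 0.1316 0.1565]
(array([1.000e-04, 8.000e-03, 2.098e-01]), array([ 0.    ,  0.0002, -0.0009]))
1384 centre [0.5922 0.132 ] bar 89.2 ((0.5922262072563171, 0.1310117244720459), (0.04343172535300255, 0.016363713890314102), 86.9002914428711)
```

>>> {"name": "step_arm", "arguments": {"targets": [[[0,0.008,0.11],[0,0,0]],[[0,0.008,0.19],[0,0,0]],[[0,0.008,0.209],[0,0,0]],[[0,0.008,0.209],[0,0,0]],[[0,0.008,0.209],[0,0,0]]]}}

```text
time_s: 35.83
position: [0.593, 0.1308, 0.0949]
tool_rot: [[0.034, 0.999, 0.001], [0.999, -0.034, -0.0], [0.0, 0.001, -1.0]]
ft_force: [0.3, -0.2, 0.6]
grip_width: 0.045
gripper_force: 0.0
```

>>> {"name": "step_arm", "arguments": {"targets": [[[0,0,0],[0,0,0]],[[0,0,0],[0,0,0]],[[0,0,0],[0,0,0]],[[0,0,0],[0,0,0]],[[0,0,0],[0,0,0]],[[0,0,0],[0,0,0]]], "jaw": 0, "grip_force": 40}}

```text
time_s: 36.33
position: [0.5923, 0.1315, 0.0952]
tool_rot: [[0.034, 0.999, 0.001], [0.999, -0.034, -0.0], [-0.0, 0.001, -1.0]]
ft_force: [-2.8, -0.6, 5.0]
grip_width: 0.0096
gripper_force: 41.0
```

```bash
python3 s.py
```

```text
t 36.33 yaw 88.07 Ftool [-0.7 -2.8 -5. ] T [-0.097  0.435  0.041] e6 0.034 q6 3.3 w 0.0096 pos [0.5923 0.1315 0.0952]
```

>>> {"name": "step_arm", "arguments": {"targets": [[[0,0,0],[0,0,0.09]],[[0,0,0],[0,0,0.18]],[[0,0,0],[0,0,0.27]],[[0,0,0],[0,0,0.36]],[[0,0,0],[0,0,0.45]],[[0,0,0],[0,0,0.54]],[[0,0,0],[0,0,0.61]],[[0,0,0],[0,0,0.68]],[[0,0,0],[0,0,0.68]],[[0,0,0],[0,0,0.68]]]}}

```text
time_s: 37.17
position: [0.5923, 0.1315, 0.0952]
tool_rot: [[0.538, 0.843, 0.001], [0.843, -0.538, -0.0], [0.0, 0.001, -1.0]]
ft_force: [-2.2, 0.9, 5.4]
grip_width: 0.0095
gripper_force: 41.2
```

```bash
python3 s.py
```

```text
t 37.17 yaw 57.48 Ftool [-0.4 -2.3 -5.4] T [-0.119  0.466  0.262] e6 0.383 q6 33.9 w 0.0095 pos [0.5923 0.1315 0.0952]
```

>>> {"name": "step_arm", "arguments": {"targets": [[[0,0,0],[0,0,0.022]],[[0,0,0],[0,0,0.045]],[[0,0,0],[0,0,0.045]],[[0,0,0],[0,0,0.045]]]}}

```text
time_s: 37.5
position: [0.5923, 0.1315, 0.0951]
tool_rot: [[0.567, 0.824, 0.001], [0.824, -0.567, -0.0], [0.0, 0.001, -1.0]]
ft_force: [-2.7, -0.2, 5.4]
grip_width: 0.0091
gripper_force: 41.2
```

```bash
python3 s.py
```

```text
t 37.5 yaw 55.47 Ftool [-1.7 -2.1 -5.4] T [-0.104  0.492  0.255] e6 0.314 q6 35.9 w 0.0091 pos [0.5923 0.1315 0.0951]
```

>>> {"name": "step_arm", "arguments": {"targets": [[[0,0,0],[0,0,0.022]],[[0,0,0],[0,0,0.045]],[[0,0,0],[0,0,0.045]],[[0,0,0],[0,0,0.045]]]}}

```text
time_s: 37.83
position: [0.5923, 0.1315, 0.0952]
tool_rot: [[0.596, 0.803, 0.001], [0.803, -0.596, -0.0], [0.0, 0.001, -1.0]]
ft_force: [-1.7, -1.2, 5.6]
grip_width: 0.0093
gripper_force: 41.2
```

```bash
python3 s.py
```

```text
t 37.83 yaw 53.45 Ftool [-2.  -0.6 -5.6] T [-0.156  0.54   0.275] e6 0.314 q6 37.9 w 0.0093 pos [0.5923 0.1315 0.0952]
```

>>> {"name": "step_arm", "arguments": {"targets": [[[0,0,0],[0,0,0.022]],[[0,0,0],[0,0,0.045]],[[0,0,0],[0,0,0.045]],[[0,0,0],[0,0,0.045]]]}}

```text
time_s: 38.17
position: [0.5922, 0.1315, 0.0952]
tool_rot: [[0.624, 0.782, 0.001], [0.782, -0.624, -0.0], [0.0, 0.001, -1.0]]
ft_force: [-3.2, -0.5, 5.5]
grip_width: 0.0095
gripper_force: 41.2
```

```bash
python3 s.py
```

```text
t 38.17 yaw 51.42 Ftool [-2.4 -2.2 -5.6] T [-0.194  0.458  0.258] e6 0.314 q6 39.9 w 0.0095 pos [0.5922 0.1315 0.0952]
```

>>> {"name": "step_arm", "arguments": {"targets": [[[0,0,0],[0,0,0.022]],[[0,0,0],[0,0,0.045]],[[0,0,0],[0,0,0.045]],[[0,0,0],[0,0,0.045]]]}}

```text
time_s: 38.5
position: [0.5922, 0.1315, 0.0952]
tool_rot: [[0.651, 0.759, 0.001], [0.759, -0.651, -0.0], [0.0, 0.001, -1.0]]
ft_force: [-2.8, -1.0, 5.8]
grip_width: 0.0093
gripper_force: 41.3
```

```bash
python3 s.py
```

```text
t 38.5 yaw 49.4 Ftool [-2.6 -1.5 -5.8] T [-0.155  0.526  0.253] e6 0.341 q6 42.0 w 0.0093 pos [0.5922 0.1315 0.0952]
```

>>> {"name": "step_arm", "arguments": {"targets": [[[0,0,0],[0,0,0.022]],[[0,0,0],[0,0,0.045]],[[0,0,0],[0,0,0.045]],[[0,0,0],[0,0,0.045]]]}}

```text
time_s: 38.83
position: [0.5922, 0.1315, 0.0952]
tool_rot: [[0.677, 0.736, 0.001], [0.736, -0.677, -0.0], [0.0, 0.001, -1.0]]
ft_force: [-2.5, -0.3, 6.6]
grip_width: 0.0092
gripper_force: 41.5
```

```bash
python3 s.py
```

```text
t 38.83 yaw 47.38 Ftool [-1.9 -1.6 -6.6] T [-0.096  0.523  0.378] e6 0.404 q6 44.0 w 0.0092 pos [0.5922 0.1315 0.0952]
```

>>> {"name": "step_arm", "arguments": {"targets": [[[0,0,0],[0,0,0.022]],[[0,0,0],[0,0,0.045]],[[0,0,0],[0,0,0.045]],[[0,0,0],[0,0,0.045]]]}}

```text
time_s: 39.17
position: [0.5922, 0.1315, 0.0952]
tool_rot: [[0.703, 0.712, 0.001], [0.712, -0.703, -0.0], [0.0, 0.001, -1.0]]
ft_force: [-1.8, -0.2, 5.4]
grip_width: 0.0095
gripper_force: 41.8
```

```bash
python3 s.py
```

```text
t 39.17 yaw 45.36 Ftool [-1.4 -1.1 -5.4] T [-0.118  0.444  0.419] e6 0.466 q6 46.0 w 0.0095 pos [0.5922 0.1315 0.0952]
```

>>> {"name": "step_arm", "arguments": {"targets": [[[0,0,0],[0,0,0.022]],[[0,0,0],[0,0,0.045]],[[0,0,0],[0,0,0.045]],[[0,0,0],[0,0,0.045]]]}}

```text
time_s: 39.5
position: [0.5922, 0.1315, 0.0952]
tool_rot: [[0.727, 0.686, 0.001], [0.686, -0.727, -0.001], [0.0, 0.001, -1.0]]
ft_force: [-3.7, -0.1, 5.0]
grip_width: 0.0094
gripper_force: 42.3
```

```bash
python3 s.py
```

```text
t 39.5 yaw 43.35 Ftool [-2.7 -2.5 -5. ] T [-0.102  0.5    0.447] e6 0.527 q6 48.0 w 0.0094 pos [0.5922 0.1315 0.0952]
```

>>> {"name": "step_arm", "arguments": {"targets": [[[0,0,0],[0,0,0.022]],[[0,0,0],[0,0,0.045]],[[0,0,0],[0,0,0.065]],[[0,0,0],[0,0,0.065]],[[0,0,0],[0,0,0.065]]]}}

```text
time_s: 39.92
position: [0.5922, 0.1315, 0.0952]
tool_rot: [[0.761, 0.649, 0.001], [0.649, -0.761, -0.001], [0.0, 0.001, -1.0]]
ft_force: [-2.8, -0.8, 5.2]
grip_width: 0.0092
gripper_force: 43.4
```

```bash
python3 s.py
```

```text
t 39.92 yaw 40.43 Ftool [-2.6 -1.2 -5.2] T [-0.165  0.486  0.633] e6 0.611 q6 50.9 w 0.0092 pos [0.5922 0.1315 0.0952]
```

>>> {"name": "step_arm", "arguments": {"targets": [[[0,0,0],[0,0,-0.12]],[[0,0,0],[0,0,-0.24]],[[0,0,0],[0,0,-0.31]],[[0,0,0],[0,0,-0.31]]]}}

```text
time_s: 40.25
position: [0.5922, 0.1315, 0.0951]
tool_rot: [[0.581, 0.814, 0.001], [0.814, -0.581, -0.0], [0.0, 0.001, -1.0]]
ft_force: [-2.6, -1.0, 6.2]
grip_width: 0.0092
gripper_force: 41.1
```

>>> {"name": "step_arm", "arguments": {"targets": [[[0,0,0],[0,0,0]],[[0,0,0],[0,0,0]],[[0,0,0],[0,0,0]],[[0,0,0],[0,0,0]],[[0,0,-0.13],[0,0,0]],[[0,0,-0.23],[0,0,0]],[[0,0,-0.23],[0,0,0]]], "jaw": 45}}

```text
time_s: 40.83
position: [0.5946, 0.1316, 0.169]
tool_rot: [[0.584, 0.812, 0.011], [0.812, -0.584, 0.0], [0.006, 0.008, -1.0]]
ft_force: [0.3, -0.3, 0.2]
grip_width: 0.0454
gripper_force: 0.0
```

```bash
python3 s.py; python3 - <<'E'
from h import *
from rig import env
o=env.observe()
print(go((*NUT[4],.16),29,o))
E
```

```text
t 40.83 yaw 54.3 Ftool [-0.1  0.4 -0.2] T [ 0.046 -0.105 -0.043] e6 0.0 q6 37.1 w 0.0454 pos [0.5946 0.1316 0.169 ]
(array([-0.5705, -0.0174,  0.0263]), array([ 0.0087, -0.0103,  0.5622]))
```

>>> {"name": "step_arm", "arguments": {"targets": [[[-0.57,-0.017,0.02],[0,0,0.56]],[[-0.57,-0.017,0.02],[0,0,0.56]],[[-0.57,-0.017,0.02],[0,0,0.56]],[[-0.57,-0.017,0.02],[0,0,0.56]],[[-0.57,-0.017,0.02],[0,0,0.56]],[[-0.57,-0.017,0.02],[0,0,0.56]],[[-0.57,-0.017,0.02],[0,0,0.56]]]}}

```text
time_s: 41.42
position: [0.4888, -0.0044, 0.1572]
tool_rot: [[0.874, 0.486, 0.001], [0.486, -0.874, 0.0], [0.001, 0.0, -1.0]]
ft_force: [-0.2, -0.2, 0.1]
grip_width: 0.0447
gripper_force: 0.0
```

```bash
python3 s.py; python3 n.py 4 29
```

```text
t 41.42 yaw 29.08 Ftool [-0.3  0.1 -0.1] T [ 0.001 -0.027 -0.043] e6 -0.03 q6 46.5 w 0.0447 pos [ 0.4888 -0.0044  0.1572]
(array([0.0053, 0.0026, 0.2122]), array([ 0.0005, -0.0011,  0.0018]))
1411 centre [ 0.492  -0.0046] bar -150.3 ((0.49089205265045166, -0.005421208217740059), (0.04377236217260361, 0.01584979146718979), 28.343048095703125)
```

>>> {"name": "step_arm", "arguments": {"targets": [[[0.005,0.003,0.11],[0,0,0]],[[0.005,0.003,0.19],[0,0,0]],[[0.005,0.003,0.212],[0,0,0]],[[0.005,0.003,0.212],[0,0,0]],[[0.005,0.003,0.212],[0,0,0]]]}}

```text
time_s: 41.88
position: [0.4908, -0.0039, 0.0939]
tool_rot: [[0.873, 0.487, 0.001], [0.487, -0.873, -0.0], [0.0, 0.0, -1.0]]
ft_force: [0.5, -0.5, 0.6]
grip_width: 0.0447
gripper_force: 0.0
```

>>> {"name": "step_arm", "arguments": {"targets": [[[0,0,0],[0,0,0]],[[0,0,0],[0,0,0]],[[0,0,0],[0,0,0]],[[0,0,0],[0,0,0]],[[0,0,0],[0,0,0]],[[0,0,0],[0,0,0]]], "jaw": 0, "grip_force": 40}}

```text
time_s: 42.38
position: [0.4905, -0.0044, 0.0943]
tool_rot: [[0.874, 0.486, 0.002], [0.486, -0.874, -0.0], [0.002, 0.001, -1.0]]
ft_force: [-0.4, 1.9, 6.6]
grip_width: 0.0092
gripper_force: 41.7
```

```bash
python3 s.py
```

```text
t 42.38 yaw 29.09 Ftool [ 0.6 -1.8 -6.6] T [0.343 0.14  0.069] e6 0.015 q6 46.5 w 0.0092 pos [ 0.4905 -0.0044  0.0943]
```

>>> {"name": "step_arm", "arguments": {"targets": [[[0,0,0],[0,0,0.09]],[[0,0,0],[0,0,0.18]],[[0,0,0],[0,0,0.27]],[[0,0,0],[0,0,0.36]],[[0,0,0],[0,0,0.45]],[[0,0,0],[0,0,0.54]],[[0,0,0],[0,0,0.63]],[[0,0,0],[0,0,0.71]],[[0,0,0],[0,0,0.71]],[[0,0,0],[0,0,0.71]]]}}

```text
time_s: 43.22
position: [0.4905, -0.0044, 0.0943]
tool_rot: [[0.999, -0.05, 0.002], [-0.05, -0.999, -0.0], [0.002, 0.0, -1.0]]
ft_force: [-0.3, 2.1, 7.4]
grip_width: 0.0096
gripper_force: 41.9
```

```bash
python3 s.py
```

```text
t 43.22 yaw -2.84 Ftool [-0.4 -2.1 -7.4] T [0.341 0.168 0.225] e6 0.398 q6 78.5 w 0.0096 pos [ 0.4905 -0.0044  0.0943]
```

>>> {"name": "step_arm", "arguments": {"targets": [[[0,0,0],[0,0,0.022]],[[0,0,0],[0,0,0.045]],[[0,0,0],[0,0,0.045]],[[0,0,0],[0,0,0.045]]]}}

```text
time_s: 43.55
position: [0.4905, -0.0044, 0.0943]
tool_rot: [[0.996, -0.085, 0.002], [-0.085, -0.996, -0.0], [0.002, 0.0, -1.0]]
ft_force: [-0.9, 1.9, 6.0]
grip_width: 0.0093
gripper_force: 41.9
```

```bash
python3 s.py
```

```text
t 43.55 yaw -4.85 Ftool [-1.1 -1.8 -6. ] T [0.305 0.102 0.256] e6 0.313 q6 80.5 w 0.0093 pos [ 0.4905 -0.0044  0.0943]
```

>>> {"name": "step_arm", "arguments": {"targets": [[[0,0,0],[0,0,0.022]],[[0,0,0],[0,0,0.045]],[[0,0,0],[0,0,0.045]],[[0,0,0],[0,0,0.045]]]}}

```text
time_s: 43.88
position: [0.4905, -0.0044, 0.0943]
tool_rot: [[0.993, -0.12, 0.002], [-0.12, -0.993, -0.0], [0.002, -0.0, -1.0]]
ft_force: [-0.4, 2.3, 6.3]
grip_width: 0.0091
gripper_force: 41.9
```

```bash
python3 s.py
```

```text
t 43.88 yaw -6.88 Ftool [-0.7 -2.2 -6.3] T [0.344 0.088 0.319] e6 0.313 q6 82.5 w 0.0091 pos [ 0.4905 -0.0044  0.0943]
```

>>> {"name": "step_arm", "arguments": {"targets": [[[0,0,0],[0,0,0.022]],[[0,0,0],[0,0,0.045]],[[0,0,0],[0,0,0.045]],[[0,0,0],[0,0,0.045]]]}}

```text
time_s: 44.22
position: [0.4905, -0.0044, 0.0942]
tool_rot: [[0.988, -0.155, 0.002], [-0.155, -0.988, -0.0], [0.002, -0.0, -1.0]]
ft_force: [-0.8, 1.3, 6.2]
grip_width: 0.0092
gripper_force: 41.9
```

```bash
python3 s.py
```

```text
t 44.22 yaw -8.9 Ftool [-0.9 -1.1 -6.2] T [0.326 0.121 0.292] e6 0.313 q6 84.5 w 0.0092 pos [ 0.4905 -0.0044  0.0942]
```

>>> {"name": "step_arm", "arguments": {"targets": [[[0,0,0],[0,0,0.022]],[[0,0,0],[0,0,0.045]],[[0,0,0],[0,0,0.045]],[[0,0,0],[0,0,0.045]]]}}

```text
time_s: 44.55
position: [0.4905, -0.0044, 0.0943]
tool_rot: [[0.982, -0.19, 0.002], [-0.19, -0.982, -0.0], [0.002, -0.0, -1.0]]
ft_force: [-1.6, 1.8, 7.1]
grip_width: 0.0091
gripper_force: 42.0
```

```bash
python3 s.py
```

```text
t 44.55 yaw -10.93 Ftool [-1.9 -1.5 -7.1] T [0.301 0.215 0.297] e6 0.327 q6 86.5 w 0.0091 pos [ 0.4905 -0.0044  0.0943]
```

>>> {"name": "step_arm", "arguments": {"targets": [[[0,0,0],[0,0,0.04]],[[0,0,0],[0,0,0.08]],[[0,0,0],[0,0,0.11]],[[0,0,0],[0,0,0.135]],[[0,0,0],[0,0,0.135]],[[0,0,0],[0,0,0.135]]]}}

```text
time_s: 45.05
position: [0.4905, -0.0044, 0.0943]
tool_rot: [[0.956, -0.292, 0.002], [-0.292, -0.956, -0.0], [0.002, -0.0, -1.0]]
ft_force: [0.3, 1.3, 6.3]
grip_width: 0.0095
gripper_force: 42.6
```

```bash
python3 s.py
```

```text
t 45.05 yaw -16.98 Ftool [-0.1 -1.3 -6.3] T [0.281 0.056 0.47 ] e6 0.518 q6 92.6 w 0.0095 pos [ 0.4905 -0.0044  0.0943]
```

>>> {"name": "step_arm", "arguments": {"targets": [[[0,0,0],[0,0,0.022]],[[0,0,0],[0,0,0.045]],[[0,0,0],[0,0,0.07]],[[0,0,0],[0,0,0.07]],[[0,0,0],[0,0,0.07]]]}}

```text
time_s: 45.47
position: [0.4905, -0.0044, 0.0943]
tool_rot: [[0.939, -0.344, 0.002], [-0.344, -0.939, -0.0], [0.002, -0.0, -1.0]]
ft_force: [-0.4, 1.4, 7.3]
grip_width: 0.0094
gripper_force: 43.4
```

```bash
python3 s.py
```

```text
t 45.47 yaw -20.12 Ftool [-0.9 -1.2 -7.3] T [0.35  0.139 0.564] e6 0.613 q6 95.7 w 0.0094 pos [ 0.4905 -0.0044  0.0943]
```

>>> {"name": "step_arm", "arguments": {"targets": [[[0,0,0],[0,0,-0.12]],[[0,0,0],[0,0,-0.24]],[[0,0,0],[0,0,-0.31]],[[0,0,0],[0,0,-0.31]]]}}

```text
time_s: 45.8
position: [0.4905, -0.0044, 0.0943]
tool_rot: [[0.994, -0.105, 0.002], [-0.105, -0.994, -0.0], [0.002, -0.0, -1.0]]
ft_force: [-1.0, 1.8, 6.0]
grip_width: 0.0092
gripper_force: 41.8
```

>>> {"name": "step_arm", "arguments": {"targets": [[[0,0,0],[0,0,0]],[[0,0,0],[0,0,0]],[[0,0,0],[0,0,0]],[[0,0,0],[0,0,0]],[[0,0,-0.13],[0,0,0]],[[0,0,-0.26],[0,0,0]],[[0,0,-0.35],[0,0,0]],[[0,0,-0.35],[0,0,0]],[[0,0,-0.35],[0,0,0]]], "jaw": 45}}

```text
time_s: 46.55
position: [0.4904, -0.0045, 0.1992]
tool_rot: [[0.994, -0.109, 0.003], [-0.109, -0.994, -0.001], [0.003, 0.0, -1.0]]
ft_force: [-0.8, -0.3, -0.8]
grip_width: 0.045
gripper_force: 0.0
```

```bash
python3 s.py; python3 - <<'E'
from h import *
from rig import get_image
for n in("scene","top"):
    d=get_image(n); P=cloud(d)
    if n=="scene": cv2.imwrite("pics/end.png",d["img"][100:320,150:500,::-1])
    for k in NUT:
        q=P[(d["z_map"]>0)&(P[...,2]>.112)&(P[...,2]<.13)]; q=q[np.hypot(*(q[:,:2]-NUT[k]).T)<.03][:,:2]
        if len(q)>20: e,V=np.linalg.eigh(np.cov(q.T)); print(n,k,len(q),np.degrees(np.arctan2(V[1,1],V[0,1])).round(1))
E
```

```text
t 46.55 yaw -6.23 Ftool [-0.7  0.4  0.8] T [ 0.026 -0.003  0.005] e6 0.0 q6 81.8 w 0.045 pos [ 0.4904 -0.0045  0.1992]
scene 1 172 61.4
scene 2 86 118.4
scene 3 139 58.3
scene 4 124 179.6
top 1 52 55.8
top 3 123 58.6
top 4 39 -166.6
```

View pics/end.png

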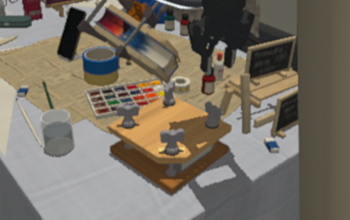

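The final view shows all four nuts tightened, with the jar, ink bottle and eraser where they were. The gripper is raised clear of the press.

```bash
python3 -c "
from rig import close_job
print(close_job())"
```

```text
the job is handed in; nothing more can be done
None
```

I tightened all four wing nuts in the order 1, 2, 3, 4 in both rounds, each about 26–27° past its bite in the first and up to solid at roughly 0.55–0.6 N m in the second, then handed the job in at about 47 s with the gripper clear and nothing else touched.

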